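# Grade the forming balls on the sloped bar board

### The arm

A 6-joint arm with a two-finger parallel gripper is mounted at the origin on the work surface. World frame = base frame: x ahead of the robot, y to its left, z up, the work surface at z = 0. Lengths are in mm, angles in rad, forces in N, time in s.
With the tool pointing down it reaches from about 375 to 900 mm from the base axis. Payload 3.1 kg.
Tool frame: the origin (TCP) lies on the centre line of the jaws, within the pads' length; the fingertips stand 25 mm ahead of it and the grasp point (between the pads) lies 6 mm ahead of it (env.tips_ahead is the distance from the TCP to the fingertips, in mm); z points along the fingers, x is the direction in which the jaws open and shut, and the axes are right-handed (so a half turn about z gives the same grasp; the last joint's range is limited). The gripper opens to 85 mm and grips with 20 to 120 N. Pads are 22 mm wide; open, the fingers measure 114 mm over their backs; the gripper's body (76 mm by 85 mm) begins 54 mm behind the grasp point. The pads swing forward as they close: fully open they stand 13 mm farther back than shut.
Start: joints at [-1.325, 0.527, 1.433, -0, 1.181, -0.178], TCP at [257.036, -569.675, 256.31] pointing down, gripper open.
Joint ranges: [-3.08, 3.08], [-0.75, 2.2], [0.22, 2.44], [-1.43, 4.57], [0, 2.65], [-2.85, 2.85]. Speed limits (rad/s): [2.79, 2.79, 3.14, 3.14, 3.14, 3.14].

### API

Orientations are given as a unit quaternion [x, y, z, w].
In Python, from plant import env, vision, workorder gives the robot as it stands.
- The arm moves only by the shell command python3 -m creep 'ROWS' [OPENING]. ROWS is JSON, a list of rows, each an object with "translation": the shift along the tool's x, y, z normalised to -1 to 1, where 1 is 20 mm, a list of three; "dr": the turn, a rotation vector about the tool's x, y, z normalised to -1 to 1, where 1 is 4 degrees, a list of three. In form: [{"translation": [tx, ty, tz], "dr": [wx, wy, wz]}, ...]. A call has 1 to 5 rows; each row shifts and turns the commanded pose from where the row before left it, along the tool's axes as they then stand; what a row does not reach is not made up. A row lasts 1/12 s, in which the tool goes at most 41.7 mm and 7.16 degrees, less where a joint would pass 70% of its speed; a pose out of reach is approached as far as the arm can. A call with a number of a shift or a turn outside -1 to 1 is refused whole. A call with a gripper value outside its range is refused whole. OPENING is the opening, from -1 (shut) to 1 (fully open), set as the call begins (- or left out, the last holds). The fingers move at their own pace and stop on an object; the grip force is fixed at half the most. Time passes only in rows, so rows that do not move let the fingers close. It gives the time, the measured TCP pose, the force and the opening at its end, in the units of the state.
- env.sense(): the state, without advancing time (a new reading comes with each control period).
- vision.grab_frame(name): name is "side" or "top"; returns a dict with "pixels" (400x640x3 uint8, red, green, blue), "K" (3x3 intrinsics, pixels), "rvec" (rotation vector, rad) and "tvec" (3), from world to camera coordinates, as OpenCV has them. Camera axes: x right, y down, z forward; pixel columns grow to the right and rows downward; lengths in mm; the calibration is good to about 2 mm. A picture is of the moment at which its call begins. There is no depth.
- workorder.sign_off(): hands the job in, once; it reports no verdict.
The state is a dict: "t": time; "joint_pos": joint angles; "qvel": joint speeds; "tau": joint torques, N m; "tcp_pos": TCP position; "ee_rot": TCP orientation; "contact_force": force on the tool from outside, world axes, zero at the start; "ft_torque": the same for the moment, N m; "grip_width": finger opening in mm.
Only numpy, scipy, OpenCV 4.12 (cv2) and the standard library are available. Lean on these libraries where they do the work, as an engineer would, in place of code of your own. Each camera call takes 0.05 s, during which the arm holds its last target.

### The job

Grade the mixed wooden forming balls by size: first put the empty wooden tray on the table square and close against the low end of the sloped grading board, under the ends of its bars, and let go of it. Then carry the metal scoop of balls by its top handle and tip it gently, low over the solid plate at the board's high end, so that the small balls drop between the bars into the lower lane and the large ones roll off the bars into the tray. Finally stand the empty scoop upright on the plywood bat it came from and let go, leaving the other things on the table where they are.

Things in the scene. Friction and masses are not known exactly. Their poses are not given: they have to be found in the camera images.
- sorter: Fixed wooden grading board 220 wide (x), 285 long (y), origin on the table under its middle. It runs down at 14 degrees to its -y end: a solid plate at the high +y end, then four 10 mm steel bars with 44 gaps down the slope, between side walls. Under the bars is the lower lane, a sloped deck closed by a foot wall 60 high, outer face at y -130. The bars overhang to y -155, undersides 77 up.
- sorter_head (a point): Middle of the top of the board's solid plate, over which to tip (sorter frame x 0, y 84, z 147; axes as the sorter). Plate 172 wide between side walls, 85 long down the slope. The side walls (outer width 196) stand 45 above plate and bars, 210 above the table at the high end; a back wall at y 130 stands 25 above the plate.
- sorter_dock (a point): Point on the table where the tray's origin belongs (sorter frame x 0, y -212; axes as the sorter): the tray's +y wall is then 2 from the foot wall, under the overhanging bar ends, and tray x and y are parallel to sorter x and y, same way round.
- tray: Empty open wooden tray, loose, 0.4 to 0.65 kg, outer 200 (x) x 160 (y) x 62 high, walls and floor 6. Origin under its centre. Its -x wall carries in its middle an upright grip tab, 12 thick (x), 60 long (y), top 95 above the table. Its +y wall goes against the board.
- tray_tab (a point): Where to pinch the tray's tab across its 12 mm thickness (along tray x), from above: tray frame x -94, y 0, z 80.
- bat: Fixed square plywood bat 230 x 230 x 12 on the table; origin at the centre of its underside. The scoop starts on it and must be stood back on it.
- scoop: Loose metal scoop, 0.25 to 0.5 kg plus 0.23 kg of balls, 142 wide (x), 188 long (y), walls 70 to 90 high, origin under its centre. It pours over its -y end, where the floor rises as a 27 degree ramp to a lip: with the -y end tipped down 45 to 50 degrees (positive turn about scoop x) all balls roll out. Handle bar above the balls along x, 12 thick (y), 26 high, 134 clear, top at 140.
- scoop_grip (a point): Middle of the scoop's handle bar, where to pinch it across its 12 mm thickness (along scoop y), from above: scoop frame x 0, y +20, z 127.
- scoop_lip (a point): Middle of the scoop's pouring lip: scoop frame x 0, y -94, z 46.
- large1: Large plain wooden ball (origin at its centre), 64 in diameter, 90 g; starts in the scoop, belongs in the tray. It cannot pass between the bars.
- large2: Large plain wooden ball (origin at its centre), 64 in diameter, 90 g; starts in the scoop, belongs in the tray. It cannot pass between the bars.
- small1: Small plain wooden ball (origin at its centre), 36 in diameter, 18 g; starts in the scoop, belongs in the board's lower lane. It falls between the bars.
- small2: Small plain wooden ball (origin at its centre), 36 in diameter, 18 g; starts in the scoop, belongs in the board's lower lane. It falls between the bars.
- small3: Small plain wooden ball (origin at its centre), 36 in diameter, 18 g; starts in the scoop, belongs in the board's lower lane. It falls between the bars.
- glazejar: Bystander, to be left alone: white ceramic jar with a black lid, 90 wide, 100 high. Origin under its centre.
- tin: Bystander, to be left alone: open green metal box 100 x 85 x 75 high with a brush in it. Origin under its centre.
- bowl: Bystander, to be left alone: terracotta bowl, 90 wide, 45 high, on the robot's side of the table. Origin under its centre.
- paddle: Bystander, to be left alone: dark wooden paddle, a flat bar 35 x 130 x 12, on the robot's side of the table. Origin under its centre.
Not all that is in view belongs to the job. Leave any red or yellow look-alike of the small3 alone.

How it is judged:
By the outcome, as a careful person would: the job done as asked, in the order asked, and still so for the second after the job is handed in, with the robot touching nothing.
It also fails if it takes over 58 s, if anything falls off the work surface, if the arm or the gripper's body presses on something with over 40 N, if the wrist force passes 120 N, or if a joint passes its speed limit or range.

## Working session

There is one attempt and no reset: what is moved stays moved. The work goes in short steps, Python scripts to look and compute and a shell command to move; the robot and the scene stay as the last step left them, time stands still between calls to the robot, and variables do not carry over. Pictures are saved under pics/ and viewed, and the job is handed in when it is done.

```bash
ls; mkdir -p pics
python3 - <<'E'
from plant import env, vision, workorder
import cv2,numpy as np
print(env.sense(), env.tips_ahead)
for n in ("side","top"):
    f=vision.grab_frame(n); cv2.imwrite(f"pics/{n}0.png",f["pixels"][:,:,::-1])
    R=cv2.Rodrigues(np.array(f["rvec"],float))[0]
    print(n,f["K"],f["rvec"],f["tvec"], -R.T@np.array(f["tvec"]).ravel())
E
```

```text
pics
{'t': 0.0, 'joint_pos': array([-1.32548268e+00,  5.28476775e-01,  1.43390697e+00,  5.66732325e-06,
        1.18136275e+00, -1.78503278e-01]), 'qvel': array([-1.46655679e-03,  1.49167066e-03, -9.49391476e-05, -4.40812484e-04,
       -3.44257682e-04, -2.12105427e-03]), 'tau': array([-1.77387374e-04, -4.42355633e+01, -1.78022772e+01, -2.71598055e-04,
        8.52123223e-03, -7.27040231e-06]), 'tcp_pos': array([ 256.8913219 , -569.04611941,  255.32553929]), 'ee_rot': array([ 8.40011626e-01, -5.42567330e-01, -7.84716736e-04, -7.37553854e-04]), 'contact_force': array([-0.10831955,  0.37841573, -0.36356275]), 'ft_torque': array([-0.00129819, -0.01983343,  0.03707967]), 'grip_width': 85.59275208886731} 25.0
side [[460.05358653   0.         311.29312737]
 [  0.         460.05358653 205.94402096]
 [  0.           0.           1.        ]] [ 0.76641313 -2.60510441  1.07056281] [ 519.69428888  237.20338802 1118.18083665] [ 93.57783618 798.9514738  964.15544168]
top [[504.42575253   0.         317.09119634]
 [  0.         504.42575253 204.9919759 ]
 [  0.           0.           1.        ]] [ 2.14782068 -2.21501269  0.0347612 ] [ 114.25825631  551.52473475 1560.03944124] [ 466.67565972   61.22817987 1590.41581953]
```

View pics/side0.png

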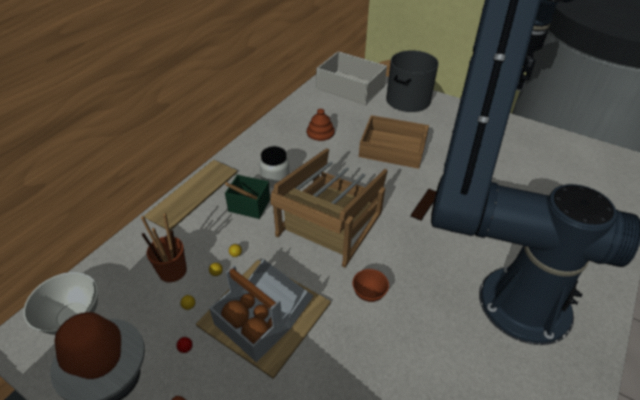

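View pics/top0.png

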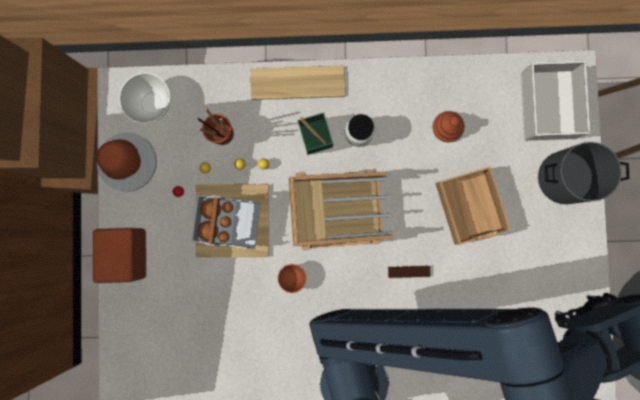

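```bash
cat > h.py <<'E'
from plant import env, vision, workorder
import cv2,numpy as np
from scipy.spatial.transform import Rotation as Rn
def grab(n,name=None):
    f=vision.grab_frame(n); f["R"]=cv2.Rodrigues(np.array(f["rvec"],float))[0]
    f["C"]=-f["R"].T@np.array(f["tvec"]).ravel()
    if name: cv2.imwrite(f"pics/{name}.png",f["pixels"][:,:,::-1])
    return f
def proj(f,P):
    return cv2.projectPoints(np.array(P,float).reshape(-1,3),np.array(f["rvec"],float),np.array(f["tvec"],float),np.array(f["K"],float),None)[0].reshape(-1,2)
def ray(f,uv):
    d=f["R"].T@np.linalg.inv(f["K"])@np.array([uv[0],uv[1],1.0]); return f["C"],d/np.linalg.norm(d)
def onz(f,uv,z):
    c,d=ray(f,uv); return c+d*(z-c[2])/d[2]
def tri(f,a,g,b):
    c,d=ray(f,a);e,k=ray(g,b)
    A=np.stack([d,-k],1); s=np.linalg.lstsq(A,e-c,rcond=None)[0]
    p,q=c+d*s[0],e+k*s[1]; return (p+q)/2,np.linalg.norm(p-q)
def crop(f,name,x0,y0,x1,y1,s=4):
    im=f["pixels"][y0:y1,x0:x1,::-1]
    im=cv2.resize(im,None,fx=s,fy=s,interpolation=cv2.INTER_CUBIC)
    for u in range((x0+9)//10*10,x1,10):
        cv2.line(im,((u-x0)*s,0),((u-x0)*s,4 if u%50 else 12),(255,255,0),1)
        if u%20==0: cv2.putText(im,str(u),((u-x0)*s-10,20),0,.35,(255,255,0),1)
    for v in range((y0+9)//10*10,y1,10):
        cv2.line(im,(0,(v-y0)*s),(4 if v%50 else 12,(v-y0)*s),(255,255,0),1)
        if v%20==0: cv2.putText(im,str(v),(8,(v-y0)*s+4),0,.35,(255,255,0),1)
    cv2.imwrite(f"pics/{name}.png",im)
E
python3 - <<'E'
from h import *
t=grab("top");s=grab("side")
crop(t,"t_tray",420,150,530,260,5)
crop(t,"t_sort",280,160,400,260,6)
crop(t,"t_scoop",185,170,285,270,5)
crop(s,"s_tray",350,100,450,190,6)
E
```

```text
(no output)
```

View pics/t_tray.png

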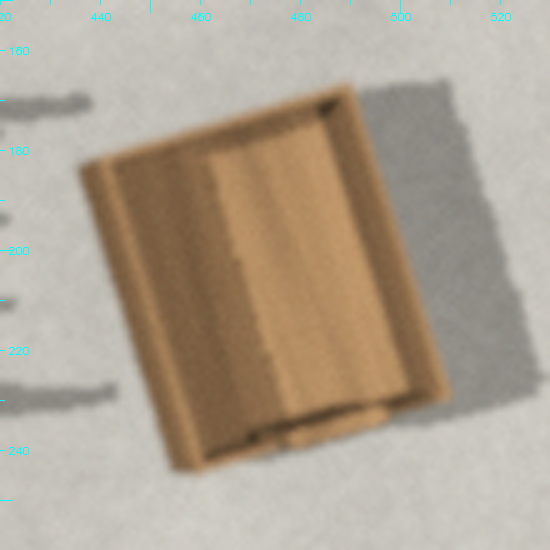

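View pics/t_sort.png

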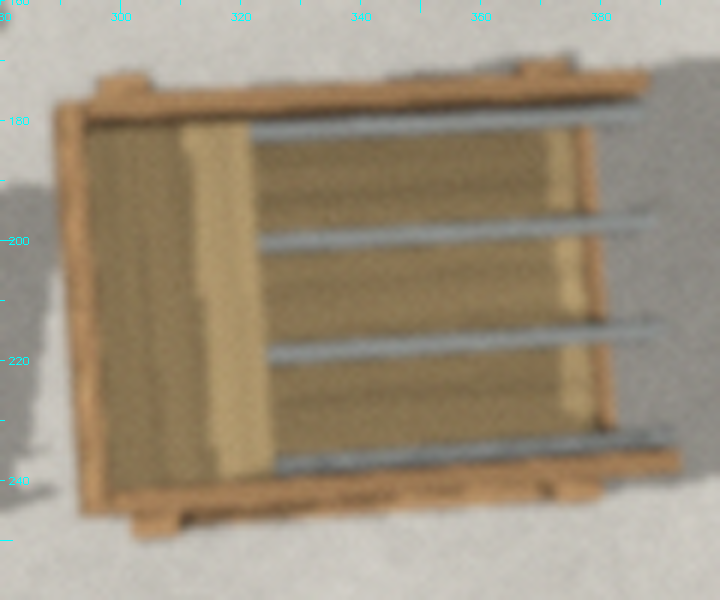

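View pics/t_scoop.png

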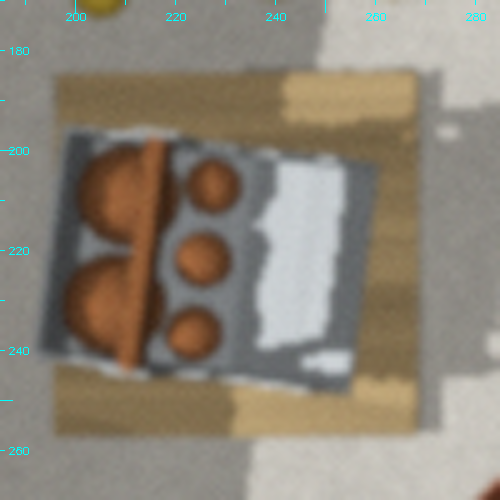

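View pics/s_tray.png

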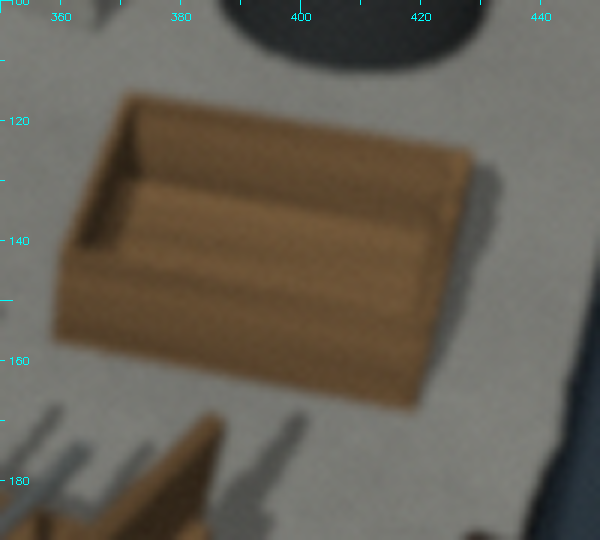

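Run:
```python
from h import *
t=grab("top");s=grab("side")
c=[onz(t,p,62) for p in [(436,183),(489.5,167),(509.5,230),(454.5,244.5)]]
for p in c: print(p.round(1))
print([np.linalg.norm(c[i]-c[(i+1)%4]).round(1) for i in range(4)])
o=np.mean(c,0); ex=((c[0]+c[1])-(c[2]+c[3]))[:2]; yaw=np.arctan2(ex[1],ex[0])
print("tray",o,np.degrees(yaw))
R=Rn.from_euler('z',yaw).as_matrix(); o[2]=0
tab=[[x,y,z] for z in (62,95) for x in (-100,-88) for y in (-30,30)]
P=np.array(tab)@R.T+o
print(proj(t,P).round(1),"\n",proj(s,P).round(1))
W=np.array([[a,b,62] for a,b in ((100,80),(100,-80),(-100,-80),(-100,80))])@R.T+o
print(proj(t,W).round(1),"\n",proj(s,W).round(1))
# sorter corners tops: back wall z~172?; side walls high end 210
for p,z in [((290.3,177.5),172),((294,245.5),172)]: print(onz(t,p,z).round(1))
# scoop rim: +y end (196,..) 
for p in [(199,196),(194,241)]: print("90",onz(t,p,90).round(1))
for p in [(260,202.5),(255,248.5)]: print("46",onz(t,p,46).round(1),"70",onz(t,p,70).round(1))
for p in [(216.5,198),(210,243.5)]: print("handle140",onz(t,p,140).round(1))
for p in [(196,184.5),(268.5,184.5),(268.5,257),(196,257)]: print("bat",onz(t,p,12).round(1))
```

```text
[ 607.5 -265.5   62. ]
[ 650.8 -428.3   62. ]
[ 459.  -478.5   62. ]
[ 420.5 -312.7   62. ]
[np.float64(168.5), np.float64(198.3), np.float64(170.2), np.float64(192.9)]
tray [ 534.45293209 -371.26407598   62.        ] 14.422607665665248
[[491.8 235.2]
 [472.6 240.7]
 [490.6 231.3]
 [471.4 236.9]
 [495.4 235.2]
 [475.8 240.9]
 [494.2 231.3]
 [474.5 237. ]] 
 [[427.2 135. ]
 [424.3 145.8]
 [423.5 134.3]
 [420.5 145.1]
 [429.  126.6]
 [426.1 137.4]
 [425.2 125.9]
 [422.3 136.7]]
[[437.1 181.7]
 [488.  166.9]
 [507.9 230.5]
 [456.5 245.4]] 
 [[359.  143.1]
 [370.7 115.8]
 [429.4 126.4]
 [421.9 155.3]]
[626.3 167.1 172. ]
[434.3 161.9 172. ]
90 [588.8 449.   90. ]
90 [454.6 466.3  90. ]
46 [566.3 271.9  46. ] 70 [564.8 268.7  70. ]
46 [425.8 290.7  46. ] 70 [426.4 287.1  70. ]
handle140 [577.3 385.1 140. ]
handle140 [446.4 406.5 140. ]
bat [631.9 478.   12. ]
bat [624.5 248.4  12. ]
bat [397.1 254.   12. ]
bat [403.7 481.9  12. ]
```

Run:
```python
from h import *
t=grab("top");s=grab("side")
def z(y): return 147-(84-y)*np.tan(np.radians(14))
ends=[(387,179),(390,196.7),(391,214.6),(393,232.5)]
st=[(321.5,182.3),(323,200.3),(324.5,219.2),(326,237.5)]
src=[];dst=[]
for k,(a,b) in enumerate(zip(st,ends)):
    x=81-54*k
    print(x,onz(t,a,z(43)).round(1),onz(t,b,z(-155)).round(1))
    src+= [(x,43),(x,-155)]; dst+=[onz(t,a,z(43))[:2],onz(t,b,z(-155))[:2]]
for p,q,zz in [((98,130),(290,177.5),172),((-98,130),(294,245.5),172)]: 
    print(p,onz(t,q,183).round(1)); 
S=np.array(src,float);D=np.array(dst)
sm,dm=S.mean(0),D.mean(0)
H=(S-sm).T@(D-dm); a=np.arctan2(H[0,1]-H[1,0],H[0,0]+H[1,1])
Rm=np.array([[np.cos(a),-np.sin(a)],[np.sin(a),np.cos(a)]]); o=dm-Rm@sm
print("sorter",o,np.degrees(a)); print((D-(S@Rm.T+o)).round(1))
Rz=Rn.from_rotvec([0,0,a]).as_matrix();O=np.r_[o,0]
ck=np.array([[98,130,0],[98,130,172],[-98,130,172],[86,-130,60],[-86,-130,60],[0,-212,0],[86,43,137],[-86,43,137]])@Rz.T+O
print(np.c_[ck,proj(t,ck),proj(s,ck)].round(1))
crop(s,"s_sort",260,140,400,270,5)
```

```text
81 [613.4  79.7 136.8] [ 621.9 -115.3   87.4]
27 [561.1  77.  136.8] [ 568.7 -122.2   87.4]
-27 [506.4  74.4 136.8] [ 515.3 -123.1   87.4]
-81 [453.7  71.7 136.8] [ 462.1 -127.    87.4]
(98, 130) [625.1 167.1 183. ]
(-98, 130) [434.5 161.1 183. ]
sorter [535.19719339  32.84852411] 2.6795526386211646
[[-0.7  0.1]
 [-1.5  2.9]
 [ 0.9 -0.1]
 [-0.7 -1.4]
 [ 0.2 -0.2]
 [-0.1  0.1]
 [ 1.4 -0.3]
 [ 0.5 -1.2]]
[[ 627.   167.3    0.   294.4  183.2  275.8  241.6]
 [ 627.   167.3  172.   290.2  177.3  271.5  196.5]
 [ 431.2  158.1  172.   295.4  246.5  341.7  225.7]
 [ 627.2  -93.    60.   378.6  178.5  325.9  172.4]
 [ 455.4 -101.    60.   383.3  235.   378.7  192.1]
 [ 545.1 -178.9    0.   405.1  205.6  362.5  180.9]
 [ 619.1   79.8  137.   321.4  180.3  294.6  187.7]
 [ 447.3   71.8  137.   326.   239.7  353.   211.1]]
```

View pics/s_sort.png

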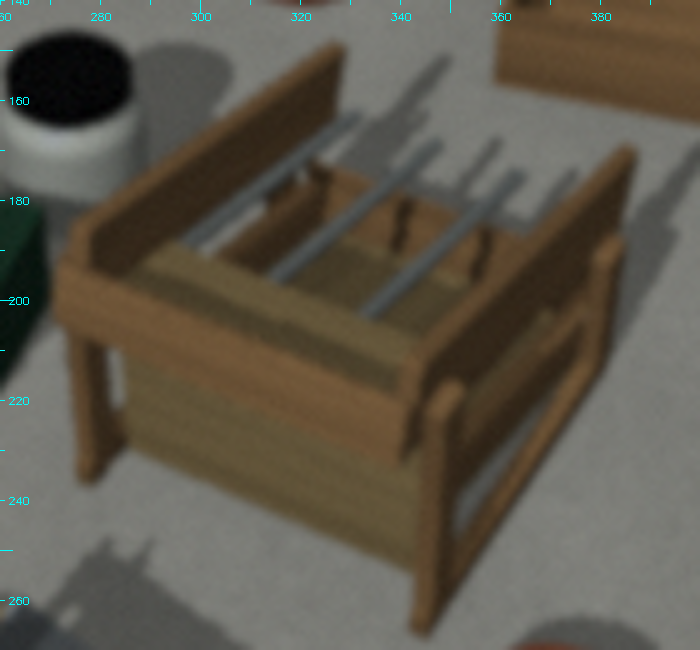

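Run:
```python
from h import *
t=grab("top");s=grab("side")
for p in [(436,183),(454.5,244.5)]: print(onz(t,p,0).round(1))
for yaw,o in [(14.67,[534.6,-376,0]),(15,[534.6,-376,0])]:
    R=Rn.from_euler('z',yaw,degrees=True).as_matrix()
    P=np.array([[100,80,62],[100,-80,62],[-100,-80,62],[-100,80,62],[100,80,0],[-100,80,0],[-100,-30,95],[-100,30,95],[-88,-30,95],[-88,30,95],[-94,0,95]])@R.T+o
    print(np.c_[P,proj(t,P),proj(s,P)].round(1))
# tray mask
hsv=cv2.cvtColor(t["pixels"],cv2.COLOR_RGB2HSV)
m=((hsv[...,1]>80)).astype(np.uint8); m[:, :420]=0; m[:,530:]=0; m[:150]=0;m[260:]=0
m=cv2.morphologyEx(m,cv2.MORPH_OPEN,np.ones((3,3)))
c=max(cv2.findContours(m,0,2)[0],key=cv2.contourArea); print(cv2.contourArea(c),cv2.minAreaRect(c), cv2.boxPoints(cv2.minAreaRect(c)))
```

```text
[ 613.2 -278.7    0. ]
[ 418.6 -327.9    0. ]
[[ 611.1 -273.3   62.   438.5  181.7  359.8  142.4]
 [ 651.6 -428.1   62.   489.4  166.7  371.1  115.2]
 [ 458.1 -478.7   62.   509.6  230.3  429.9  125.6]
 [ 417.6 -323.9   62.   458.3  245.4  422.6  154.4]
 [ 611.1 -273.3    0.   434.3  183.7  358.5  157.5]
 [ 417.6 -323.9    0.   453.2  244.9  419.4  169.6]
 [ 445.5 -430.3   95.   497.2  235.   429.5  125.8]
 [ 430.3 -372.3   95.   477.5  240.8  426.7  136.5]
 [ 457.1 -427.3   95.   496.   231.1  425.7  125.1]
 [ 441.9 -369.3   95.   476.3  236.9  422.9  135.8]
 [ 443.7 -399.8   95.   486.7  236.   426.2  130.8]]
[[ 610.5 -272.8   62.   438.4  181.9  359.9  142.5]
 [ 651.9 -427.4   62.   489.2  166.6  371.   115.3]
 [ 458.7 -479.2   62.   509.7  230.1  429.8  125.5]
 [ 417.3 -324.6   62.   458.5  245.5  422.7  154.4]
 [ 610.5 -272.8    0.   434.2  183.9  358.6  157.6]
 [ 417.3 -324.6    0.   453.5  245.   419.5  169.6]
 [ 445.8 -430.9   95.   497.4  234.9  429.4  125.7]
 [ 430.2 -372.9   95.   477.7  240.8  426.8  136.4]
 [ 457.4 -427.8   95.   496.1  231.   425.7  125. ]
 [ 441.8 -369.8   95.   476.5  236.9  423.   135.8]
 [ 443.8 -400.3   95.   486.9  235.9  426.2  130.7]]
3615.5 ((472.74957275390625, 206.28421020507812), (67.00800323486328, 56.95896530151367), 72.34988403320312) [[435.4522  182.99246]
 [489.72986 165.72229]
 [510.04694 229.57596]
 [455.7693  246.84613]]
```

```bash
cat >> h.py <<'E'
def to(pos,yaw,tilt=0,ax=0):
    """target: tool down with tool-x yaw (deg); tilt deg about world axis at azimuth ax"""
    s=env.sense(); R=Rn.from_quat(s["ee_rot"])
    T=Rn.from_euler('z',yaw,degrees=True)*Rn.from_euler('x',180,degrees=True)
    T=Rn.from_rotvec(np.radians(tilt)*np.array([np.cos(np.radians(ax)),np.sin(np.radians(ax)),0]))*T
    d=np.array(pos)-s["tcp_pos"]
    print("t %.2f"%s["t"],"pos",s["tcp_pos"].round(1),"F",s["contact_force"].round(1),"w %.1f"%s["grip_width"])
    print(" shift now-axes/20:",(R.inv().apply(d)/20).round(2)," target-axes/20:",(T.inv().apply(d)/20).round(2)," turn/4deg:",(np.degrees((R.inv()*T).as_rotvec())/4).round(2))
    print(" q",s["joint_pos"].round(3))
E
python3 -c "
from h import *
to([443.8,-401,200],14.8)"
```

```text
t 0.50 pos [ 257.  -569.7  256.3] F [0.6 0.2 0.4] w 85.2
 shift now-axes/20: [ -3.85 -11.98   2.81]  target-axes/20: [11.18 -5.77  2.81]  turn/4deg: [ -0.     0.   -20.13]
 q [-1.326  0.528  1.433  0.     1.181 -0.179]
```

```bash
python3 -m creep '[{"translation":[0.26,-0.63,0.14],"dr":[0,0,-1]},{"translation":[0.26,-0.63,0.14],"dr":[0,0,-1]},{"translation":[0.26,-0.63,0.14],"dr":[0,0,-1]},{"translation":[0.26,-0.63,0.14],"dr":[0,0,-1]},{"translation":[0.26,-0.63,0.14],"dr":[0,0,-1]}]' 1
python3 -c "
from h import *
to([443.8,-401,200],14.8)"
```

```text
t: 0.92
tcp_pos: [324.4, -558.2, 242.2]
ee_rot: [0.922, -0.387, 0.0, 0.0]
contact_force: [-0.5, -0.1, 0.6]
grip_width: 85.4
t 0.92 pos [ 324.4 -558.2  242.2] F [-0.5 -0.1  0.6] w 85.4
 shift now-axes/20: [-1.43 -9.76  2.11]  target-axes/20: [ 7.78 -6.07  2.11]  turn/4deg: [  0.    -0.   -15.08]
 q [-1.217  0.571  1.393 -0.     1.178 -0.422]
```

```bash
R='x'; python3 -m creep '[{"translation":[0.26,-0.63,0.14],"dr":[0,0,-1]},{"translation":[0.26,-0.63,0.14],"dr":[0,0,-1]},{"translation":[0.26,-0.63,0.14],"dr":[0,0,-1]},{"translation":[0.26,-0.63,0.14],"dr":[0,0,-1]},{"translation":[0.26,-0.63,0.14],"dr":[0,0,-1]}]' && python3 -m creep '[{"translation":[0.26,-0.63,0.14],"dr":[0,0,-1]},{"translation":[0.26,-0.63,0.14],"dr":[0,0,-1]},{"translation":[0.26,-0.63,0.14],"dr":[0,0,-1]},{"translation":[0.26,-0.63,0.14],"dr":[0,0,-1]},{"translation":[0.26,-0.63,0.14],"dr":[0,0,-1]}]' && python3 -m creep '[{"translation":[0.26,-0.63,0.14],"dr":[0,0,-1]},{"translation":[0.26,-0.63,0.14],"dr":[0,0,-1]},{"translation":[0.26,-0.63,0.14],"dr":[0,0,-1]},{"translation":[0.26,-0.63,0.14],"dr":[0,0,-1]},{"translation":[0.26,-0.63,0.14],"dr":[0,0,-1]}]'
python3 -c "
from h import *
to([443.8,-401,150],14.8)"
```

```text
t: 1.33
tcp_pos: [383.3, -524.1, 228.2]
ee_rot: [0.975, -0.221, 0.0, 0.0]
contact_force: [0.0, -0.7, 0.9]
grip_width: 85.5
t: 1.75
tcp_pos: [427.0, -472.1, 214.2]
ee_rot: [0.999, -0.048, 0.0, 0.0]
contact_force: [-0.2, 0.3, 0.0]
grip_width: 85.7
t: 2.17
tcp_pos: [450.2, -408.3, 200.3]
ee_rot: [0.992, 0.126, 0.0, 0.0]
contact_force: [-0.4, -0.8, 0.0]
grip_width: 85.3
t 2.17 pos [ 450.2 -408.3  200.3] F [-0.4 -0.8  0. ] w 85.3
 shift now-axes/20: [-0.22 -0.43  2.51]  target-axes/20: [-0.22 -0.43  2.51]  turn/4deg: [ 0.01 -0.   -0.08]
 q [-0.92   0.571  1.532  0.     1.038 -1.173]
```

```bash
python3 -m creep '[{"translation":[-0.22,-0.43,1],"dr":[0,0,-0.08]},{"translation":[0,0,1],"dr":[0,0,0]},{"translation":[0,0,1],"dr":[0,0,0]},{"translation":[0,0,0.6],"dr":[0,0,0]}]'
python3 -c "
from h import *
to([443.8,-401,88],14.8)
s=grab('side');t=grab('top')
crop(s,'s1',350,80,460,190,5);crop(t,'t1',420,150,530,260,5)"
```

```text
t: 2.5
tcp_pos: [442.9, -400.7, 126.6]
ee_rot: [0.992, 0.127, -0.001, -0.001]
contact_force: [-0.5, -0.2, 0.4]
grip_width: 85.5
t 2.50 pos [ 442.9 -400.7  126.6] F [-0.5 -0.2  0.4] w 85.5
 shift now-axes/20: [0.04 0.03 1.93]  target-axes/20: [0.04 0.03 1.93]  turn/4deg: [-0.03  0.01 -0.05]
 q [-0.922  0.662  1.609 -0.     0.873 -1.177]
```

View pics/s1.png

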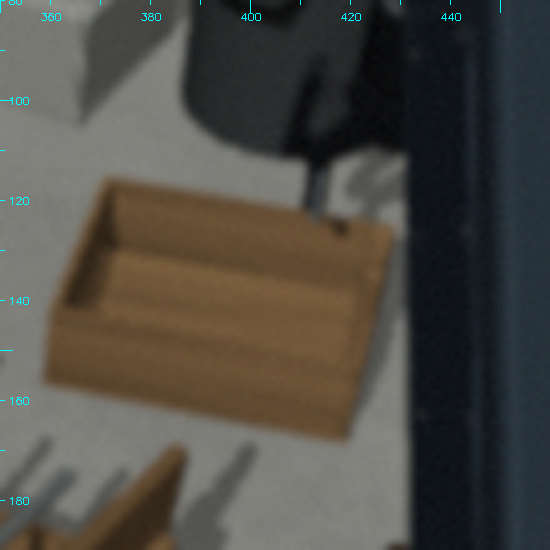

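View pics/t1.png

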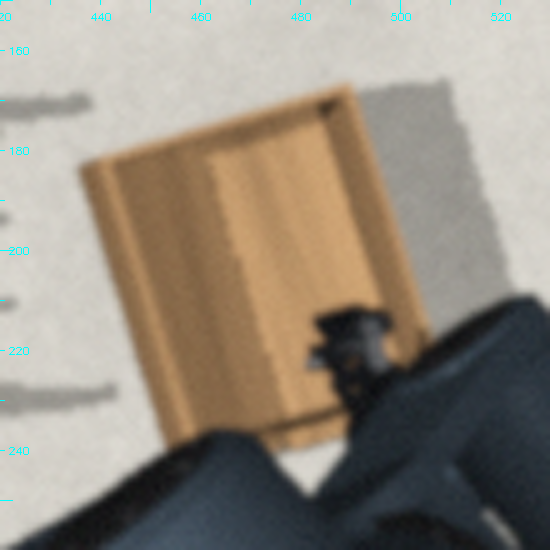

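```bash
python3 -m creep '[{"translation":[0.04,0.03,1],"dr":[0,0,0]},{"translation":[0,0,0.93],"dr":[0,0,0]},{"translation":[0,0,0],"dr":[0,0,0]}]' && python3 -m creep '[{"translation":[0,0,0],"dr":[0,0,0]},{"translation":[0,0,0],"dr":[0,0,0]},{"translation":[0,0,0],"dr":[0,0,0]},{"translation":[0,0,0],"dr":[0,0,0]},{"translation":[0,0,0],"dr":[0,0,0]}]' -1
python3 -c "
from h import *
to([450.2,-210,90],2.7)"
```

```text
t: 2.85
tcp_pos: [443.5, -401.1, 87.9]
ee_rot: [0.992, 0.127, -0.001, -0.002]
contact_force: [-1.1, 0.3, 0.1]
grip_width: 85.2
t: 3.27
tcp_pos: [444.7, -402.4, 90.8]
ee_rot: [0.992, 0.127, 0.0, 0.001]
contact_force: [0.5, -0.2, -0.2]
grip_width: 25.6
t 3.27 pos [ 444.7 -402.4   90.8] F [ 0.5 -0.2 -0.2] w 25.6
 shift now-axes/20: [ 2.69 -9.24  0.03]  target-axes/20: [ 0.73 -9.6   0.04]  turn/4deg: [ 0.02 -0.01  2.97]
 q [-0.922  0.718  1.622  0.     0.799 -1.176]
```

```bash
python3 -m creep '[{"translation":[0,0,0],"dr":[0,0,0]},{"translation":[0,0,0],"dr":[0,0,0]},{"translation":[0,0,0],"dr":[0,0,0]}]'
python3 -c "
from h import *
to([450.2,-210,90],2.7)"
```

```text
t: 3.52
tcp_pos: [445.4, -402.3, 90.8]
ee_rot: [0.992, 0.127, 0.001, 0.001]
contact_force: [2.6, 1.6, 5.5]
grip_width: 11.4
t 3.52 pos [ 445.4 -402.3   90.8] F [2.6 1.6 5.5] w 11.4
 shift now-axes/20: [ 2.66 -9.24  0.02]  target-axes/20: [ 0.69 -9.59  0.04]  turn/4deg: [ 0.03 -0.03  2.98]
 q [-9.210e-01  7.180e-01  1.622e+00  1.000e-03  7.990e-01 -1.177e+00]
```

```bash
python3 -m creep '[{"translation":[0,0,-0.2],"dr":[0,0,0]},{"translation":[0.14,-0.79,0],"dr":[0,0,0.25]},{"translation":[0.14,-0.79,0],"dr":[0,0,0.25]},{"translation":[0.14,-0.79,0],"dr":[0,0,0.25]},{"translation":[0.14,-0.79,0],"dr":[0,0,0.25]}]'
python3 -m creep '[{"translation":[0.14,-0.79,0],"dr":[0,0,0.25]},{"translation":[0.14,-0.79,0],"dr":[0,0,0.25]},{"translation":[0.14,-0.79,0],"dr":[0,0,0.25]},{"translation":[0.14,-0.79,0],"dr":[0,0,0.25]}]'
python3 -c "
from h import *
to([451,-213,90],2.7)
s=grab('side');t=grab('top')
crop(s,'s2',310,80,450,220,4);crop(t,'t2',350,150,500,270,4)"
```

```text
t: 3.93
tcp_pos: [439.1, -336.3, 92.5]
ee_rot: [0.996, 0.092, -0.002, -0.002]
contact_force: [1.2, 0.3, -5.4]
grip_width: 11.0
t: 4.27
tcp_pos: [440.2, -272.0, 92.6]
ee_rot: [0.998, 0.057, -0.002, -0.001]
contact_force: [0.2, -0.5, -4.7]
grip_width: 11.1
t 4.27 pos [ 440.2 -272.    92.6] F [ 0.2 -0.5 -4.7] w 11.1
 shift now-axes/20: [ 0.88 -2.87  0.14]  target-axes/20: [ 0.68 -2.92  0.13]  turn/4deg: [-0.04  0.06  0.97]
 q [-7.690e-01  6.480e-01  1.829e+00 -1.000e-03  6.700e-01 -8.830e-01]
```

View pics/s2.png

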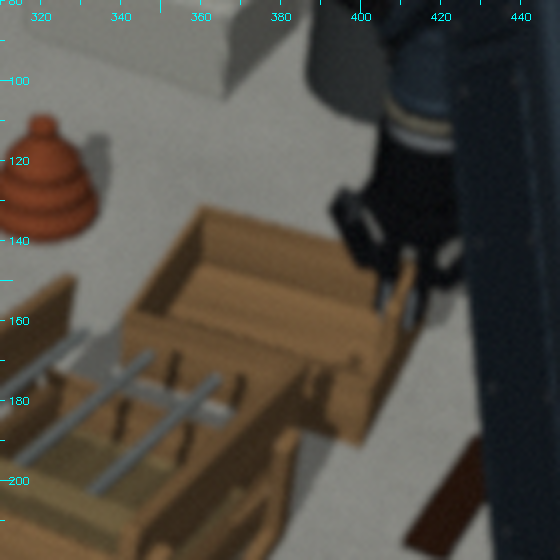

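View pics/t2.png

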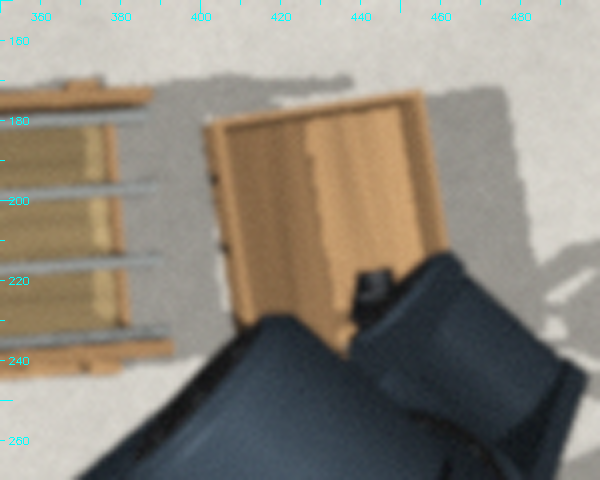

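```bash
python3 -m creep '[{"translation":[0.2,-0.82,0],"dr":[0,0,0.25]},{"translation":[0.2,-0.82,0],"dr":[0,0,0.25]},{"translation":[0.2,-0.82,0],"dr":[0,0,0.25]},{"translation":[0.2,-0.82,0],"dr":[0,0,0.25]},{"translation":[0,0,0],"dr":[0,0,0]}]'
python3 -c "
from h import *
to([451.2,-183.3,91],2.7)
s=grab('side');t=grab('top')
crop(s,'s3',310,110,450,230,5);crop(t,'t3',350,150,470,250,6)"
```

```text
t: 4.78
tcp_pos: [450.2, -203.7, 92.9]
ee_rot: [1.0, 0.024, -0.003, -0.002]
contact_force: [-0.4, 0.6, -4.9]
grip_width: 10.7
t 4.78 pos [ 450.2 -203.7   92.9] F [-0.4  0.6 -4.9] w 10.7
 shift now-axes/20: [ 0.1  -1.02  0.1 ]  target-axes/20: [ 0.1  -1.02  0.09]  turn/4deg: [-0.06  0.07  0.01]
 q [-0.652  0.631  1.886  0.     0.631 -0.699]
```

View pics/s3.png

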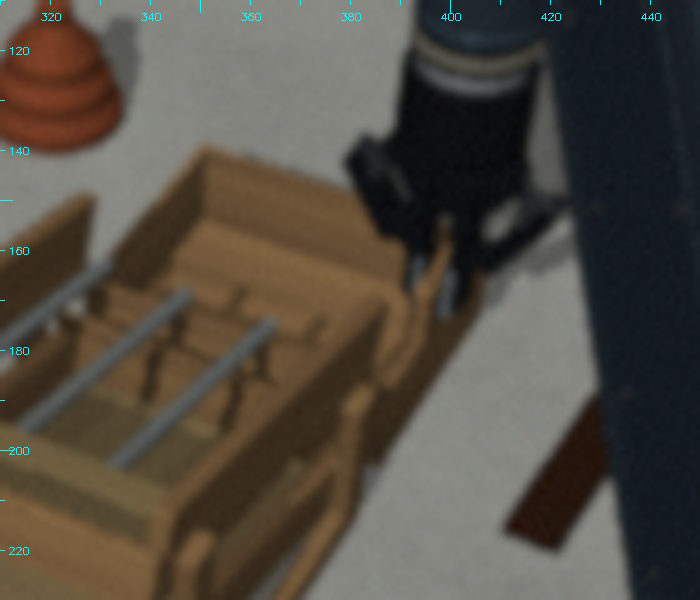

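View pics/t3.png

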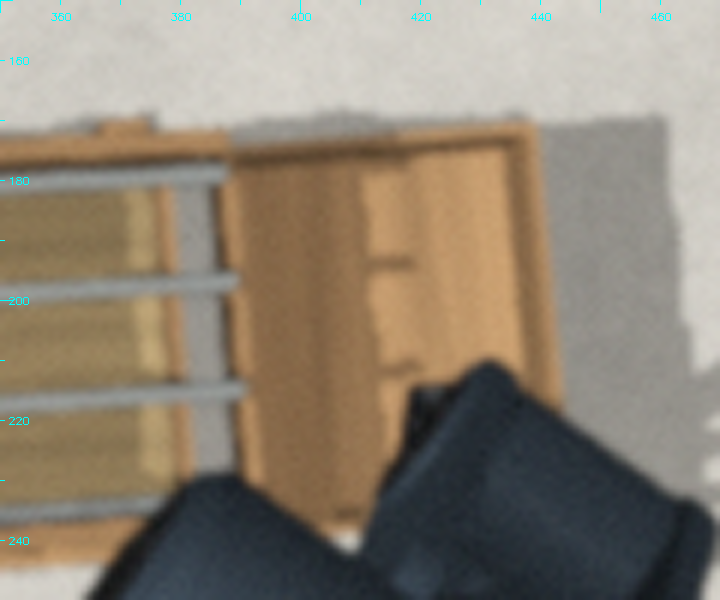

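Run:
```python
from h import *
t=grab("top")
p=t["pixels"].astype(int)
hsv=cv2.cvtColor(t["pixels"],cv2.COLOR_RGB2HSV)[...,1].astype(float)
L=[];F=[];RT=[]
for v in [185,188,191,203,206,209,220,223,226]:
    row=hsv[v]
    g=[u for u in range(374,394) if row[u]<75]
    def cross(a,b):
        for u in range(a,b):
            if (row[u]-80)*(row[u+1]-80)<=0 and row[u]!=row[u+1]: yield u+(80-row[u])/(row[u+1]-row[u])
    c=list(cross(374,396)); r=list(cross(430,450))
    print(v,np.round(c,1),np.round(r,1))
    if len(c)>=2: F.append(onz(t,(c[0]+.0,v),60)); L.append(onz(t,(c[-1],v),62))
    if r: RT.append(onz(t,(r[-1],v),62))
for n,A in (("foot",F),("trayL",L),("trayR",RT)):
    A=np.array(A); k=np.polyfit(A[:,0],A[:,1],1); print(n,"angle",np.degrees(np.arctan(k[0])).round(2),"y at x=545:",np.polyval(k,545).round(1))
# top edge
E_=[]
for u in [400,408,416,424,432]:
    col=hsv[:,u]
    for v in range(160,180):
        if (col[v]-80)*(col[v+1]-80)<=0: E_.append(onz(t,(u,v+(80-col[v])/(col[v+1]-col[v])),62)); break
print(np.array(E_).round(1))
```

```text
185 [378.2 386.2] [440.8]
188 [378.4 386.5] [441.1]
191 [378.8 386.6] [441.2]
203 [379.7 387.6] [442.3]
206 [379.8 387.9] [442.6]
209 [380.3 388.3] [443.]
220 [381.  389.3] [432.9 433.1 436.2 437.4 439.  439. ]
223 [381.3 389.5] [439.8 440.2]
226 [381.5 389.6] [441.9 443.1 447.  448. ]
foot angle 2.46 y at x=545: -93.9
trayL angle 2.74 y at x=545: -117.9
trayR angle 0.63 y at x=545: -280.5
[[ 641.3 -158.2   62. ]
 [ 642.1 -182.5   62. ]
 [ 643.9 -206.7   62. ]
 [ 645.3 -230.9   62. ]
 [ 646.1 -255.1   62. ]]
```

Run:
```python
from h import *
t=grab("top")
A=np.array([onz(t,(u,v),62) for v,u in [(185,440.8),(188,441.1),(191,441.2),(203,442.3),(206,442.6),(209,443)]])
k=np.polyfit(A[:,0],A[:,1],1); print(np.degrees(np.arctan(k[0])),np.polyval(k,545))
for z in (0,5,62):
  A=np.array([onz(t,(u,v),z) for v,u in [(185,386.2),(191,386.6),(203,387.6),(209,388.3),(220,389.3),(226,389.6)]])
  k=np.polyfit(A[:,0],A[:,1],1); print(z,np.degrees(np.arctan(k[0])),np.polyval(k,545))
```

```text
2.5505719391072232 -282.043654192497
0 2.7689100569005114 -125.3499197448291
5 2.7689100569004745 -124.75144041770942
62 2.7689100569004808 -117.92877608854425
```

```bash
python3 -m creep '[{"translation":[0.05,-0.4,0],"dr":[0,0,0]},{"translation":[0.05,-0.4,0],"dr":[0,0,0]},{"translation":[0,-0.15,0],"dr":[0,0,0]},{"translation":[0,0,0],"dr":[0,0,0]}]'
python3 -m creep '[{"translation":[0,-0.1,0],"dr":[0,0,0]},{"translation":[0,0,0],"dr":[0,0,0]}]'
```

```text
t: 5.32
tcp_pos: [452.4, -186.5, 93.6]
ee_rot: [1.0, 0.023, -0.001, -0.001]
contact_force: [-0.4, -0.7, -5.0]
grip_width: 11.1
t: 5.48
tcp_pos: [453.1, -185.6, 93.8]
ee_rot: [1.0, 0.023, 0.0, -0.0]
contact_force: [0.1, -0.3, -5.4]
grip_width: 10.9
```

```bash
python3 -c "
from h import *
to([451.2,-183.3,91],2.7)
t=grab('top');crop(t,'t4',350,150,470,250,6)
hsv=cv2.cvtColor(t['pixels'],cv2.COLOR_RGB2HSV)[...,1].astype(float)
for v in (186,190,204,208): print(v,hsv[v,374:390].astype(int), hsv[v,430:442].astype(int))
"
```

```text
t 5.48 pos [ 453.1 -185.6   93.8] F [ 0.1 -0.3 -5.4] w 10.9
 shift now-axes/20: [-0.09 -0.12  0.14]  target-axes/20: [-0.09 -0.12  0.14]  turn/4deg: [-0.   -0.   -0.02]
 q [-0.617  0.625  1.901  0.     0.616 -0.663]
186 [ 99 106 109 118 108 107 113 113 118 120 120 118 117 117 120 116] [120 118 118 106  81  35  16  15  19  16  12  16]
190 [ 98  97 110 112 114 112 113 114 113 116 116 118 119 115 114 120] [116 118 116 112  90  52  27  17  15  14  17  12]
204 [ 97  99 101 115 114 117 111 105 118 117 113 120 119 122 123 116] [114 120 119 115 113  97  68  27  14  14  17  16]
208 [ 94  97  98 104 111 114 115 107 114 115 116 119 115 119 123 115] [114 114 119 116 115 107  79  34  17  18  16  12]
```

View pics/t4.png

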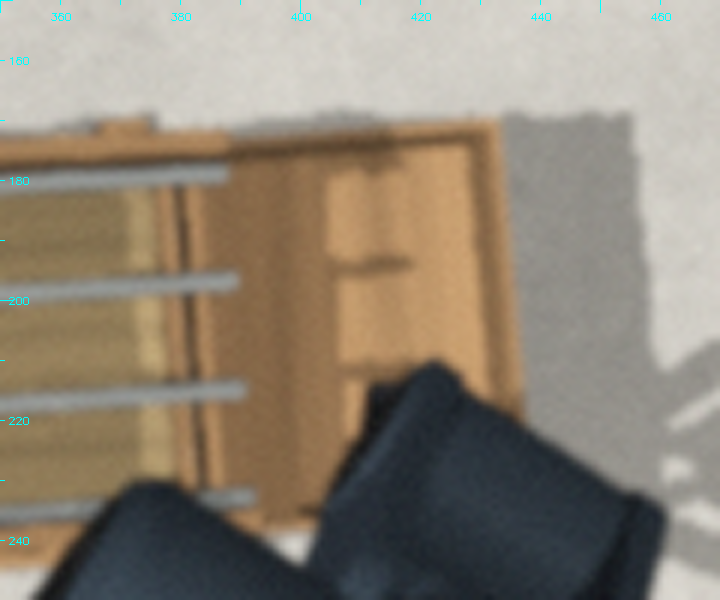

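```bash
python3 -m creep '[{"translation":[-0.03,-0.08,0.05],"dr":[0,0,0]},{"translation":[0,0,0.1],"dr":[0,0,0]},{"translation":[0,0,0],"dr":[0,0,0]}]'
python3 -c "
from h import *
to([451.2,-183.3,91],2.7)"
```

```text
t: 5.78
tcp_pos: [452.4, -184.3, 90.8]
ee_rot: [1.0, 0.023, 0.0, 0.0]
contact_force: [-0.6, -0.2, -3.0]
grip_width: 11.1
t 5.78 pos [ 452.4 -184.3   90.8] F [-0.6 -0.2 -3. ] w 11.1
 shift now-axes/20: [-0.06 -0.05 -0.01]  target-axes/20: [-0.06 -0.05 -0.01]  turn/4deg: [ 0.   -0.   -0.03]
 q [-0.616  0.63   1.906  0.     0.606 -0.662]
```

Lower another 1 mm and open, then climb clear.

```bash
python3 -m creep '[{"translation":[0,0,0.06],"dr":[0,0,0]},{"translation":[0,0,0],"dr":[0,0,0]}]'
python3 -m creep '[{"translation":[0,0,0],"dr":[0,0,0]},{"translation":[0,0,0],"dr":[0,0,0]},{"translation":[0,0,0],"dr":[0,0,0]},{"translation":[0,0,0],"dr":[0,0,0]}]' 0.3
python3 -m creep '[{"translation":[0,0,-0.5],"dr":[0,0,0]},{"translation":[0,0,-1],"dr":[0,0,0]},{"translation":[0,0,-1],"dr":[0,0,0]},{"translation":[0,0,-1],"dr":[0,0,0]},{"translation":[0,0,-1],"dr":[0,0,0]}]'
```

```text
t: 5.95
tcp_pos: [452.4, -184.3, 90.7]
ee_rot: [1.0, 0.023, 0.0, 0.0]
contact_force: [-2.7, 1.8, 7.8]
grip_width: 11.2
t: 6.28
tcp_pos: [453.0, -184.7, 89.7]
ee_rot: [1.0, 0.023, 0.001, 0.0]
contact_force: [-0.5, -0.2, 1.0]
grip_width: 55.2
t: 6.7
tcp_pos: [452.4, -184.2, 181.0]
ee_rot: [1.0, 0.023, 0.0, 0.0]
contact_force: [0.5, -0.7, -0.5]
grip_width: 55.5
```

Run:
```python
from h import *
t=grab("top")
p=[onz(t,(216.5,198),152),onz(t,(210,243.5),152)]
print(p, np.linalg.norm(p[0]-p[1]))
hsv=cv2.cvtColor(t["pixels"],cv2.COLOR_RGB2HSV)
crop(t,"t5",185,170,285,270,6)
# handle centre line: orange-ish along columns near
for v in (200,203,246,243,240,220,222):
    print(v,hsv[v,200:224,1].tolist(), hsv[v,200:224,2].tolist())
to([512,396,260],81)
```

```text
[array([576.4116382 , 382.46932157, 152.        ]), array([446.60636394, 403.63116171, 152.        ])] 131.51894427285794
200 [14, 11, 3, 12, 15, 37, 74, 108, 126, 137, 149, 149, 145, 154, 154, 153, 156, 159, 129, 40, 3, 14, 7, 9] [71, 71, 74, 87, 100, 97, 93, 87, 85, 84, 82, 87, 93, 111, 141, 150, 142, 112, 75, 82, 102, 113, 115, 114]
203 [8, 31, 95, 134, 159, 156, 164, 160, 162, 158, 158, 152, 159, 158, 155, 160, 164, 155, 108, 32, 0, 8, 4, 41] [68, 65, 67, 76, 82, 93, 95, 102, 113, 124, 129, 126, 117, 132, 151, 148, 131, 99, 73, 89, 115, 128, 116, 106]
246 [102, 96, 99, 103, 100, 97, 94, 94, 86, 81, 83, 81, 77, 72, 71, 90, 95, 99, 94, 93, 83, 77, 70, 67] [132, 135, 137, 134, 133, 132, 136, 136, 140, 141, 139, 139, 140, 139, 137, 125, 126, 126, 127, 129, 136, 142, 142, 140]
243 [62, 52, 47, 39, 22, 6, 1, 6, 33, 83, 112, 99, 71, 27, 16, 10, 10, 16, 12, 11, 8, 5, 5, 5] [131, 137, 141, 144, 153, 161, 171, 166, 168, 170, 161, 141, 112, 93, 82, 77, 76, 81, 86, 93, 100, 110, 111, 112]
240 [9, 2, 16, 34, 57, 82, 110, 139, 151, 153, 160, 161, 158, 109, 11, 8, 11, 6, 2, 42, 105, 140, 149, 160] [118, 110, 97, 90, 89, 81, 81, 90, 115, 147, 150, 136, 105, 75, 93, 125, 135, 132, 124, 115, 104, 113, 123, 118]
220 [11, 8, 10, 2, 9, 10, 17, 25, 26, 40, 57, 117, 149, 158, 156, 147, 73, 15, 4, 15, 92, 144, 159, 156] [96, 122, 131, 124, 116, 107, 106, 101, 99, 101, 116, 133, 152, 155, 131, 92, 80, 103, 120, 118, 130, 154, 160, 160]
222 [9, 21, 51, 88, 123, 145, 155, 159, 155, 151, 155, 155, 154, 154, 158, 129, 49, 2, 4, 20, 104, 152, 156, 158] [84, 96, 95, 90, 83, 81, 84, 85, 87, 91, 110, 138, 154, 152, 126, 83, 84, 109, 125, 115, 123, 153, 170, 168]
t 6.75 pos [ 454.3 -185.4  184.3] F [-0.3 -0.1  1.8] w 55.6
 shift now-axes/20: [  4.23 -28.89  -3.89]  target-axes/20: [29.16 -1.7  -3.78]  turn/4deg: [  0.11  -0.03 -19.6 ]
 q [-0.616  0.457  1.842  0.     0.835 -0.661]
```

View pics/t5.png

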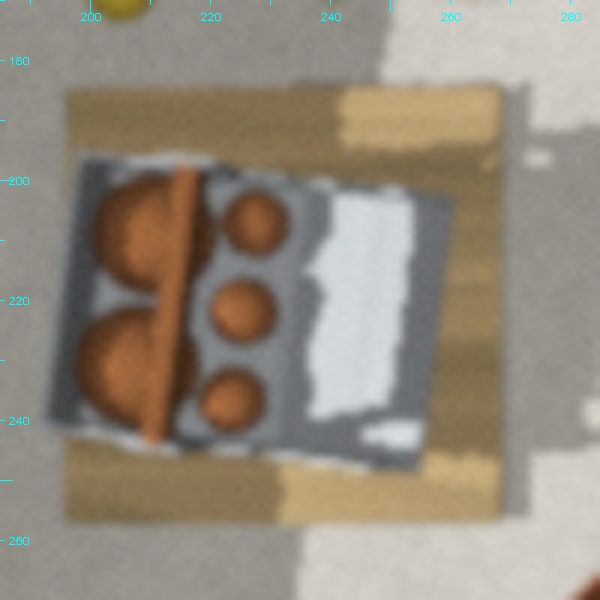

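Run:
```python
from h import *
t=grab("top")
a,b,c=[onz(t,p,152) for p in [(214.8,200),(210.1,240),(212.5,220.7)]]
print(a,b,c,np.degrees(np.arctan2(a[1]-b[1],a[0]-b[0])))
e=[onz(t,p,82) for p in [(199,196),(194,241)]];print(e)
# scoop edges along y side at top-left to lip
yaw=np.arctan2(a[1]-b[1],a[0]-b[0])
for cand in [(511.5,393.5)]:
    R=Rn.from_euler('z',yaw).as_matrix(); o=np.array([*cand,12])-R@[0,20,0]
    P=np.array([[0,-94,46],[71,-94,46],[-71,-94,46],[71,94,90],[-71,94,90],[67,20,140],[-67,20,140],[0,0,0]])@R.T+o
    print(np.c_[P,proj(t,P)].round(1))
```

```text
[570.80984652 387.48575571 152.        ] [456.58256549 403.1604377  152.        ] [511.56668903 395.2327424  152.        ] -7.813534842724856
[array([589.48544031, 451.01926858,  82.        ]), array([454.5434947 , 468.43297321,  82.        ])]
[[496.  280.6  58.  257.2 225.4]
 [566.3 270.9  58.  259.8 202.3]
 [425.7 290.2  58.  254.6 248.7]
 [591.9 457.2 102.  195.2 194.8]
 [451.2 476.5 102.  189.5 242.3]
 [577.9 384.4 152.  215.8 197.5]
 [445.1 402.6 152.  210.4 244. ]
 [508.8 373.7  12.  229.7 222.4]]
```

```bash
python3 -m creep '[{"translation":[0,-0.5,-1],"dr":[0,0,0]},{"translation":[0,-1,-1],"dr":[0,0,0]},{"translation":[0,-1,-1],"dr":[0,0,0]},{"translation":[0,-1,-1],"dr":[0,0,0]},{"translation":[0,-1,-0.3],"dr":[0,0,0]}]' 1 && python3 -m creep '[{"translation":[0,-1,0],"dr":[0,0,0]},{"translation":[0,-1,0],"dr":[0,0,0]},{"translation":[0,-1,0],"dr":[0,0,0]},{"translation":[0,-1,0],"dr":[0,0,0]},{"translation":[0,-1,0],"dr":[0,0,0]}]'
python3 -c "
from h import *
to([511.7,394.5,265],82)
t=grab('top','t6');crop(t,'t6c',350,150,470,250,6)"
```

```text
t: 7.22
tcp_pos: [449.2, -94.0, 267.7]
ee_rot: [1.0, 0.022, 0.002, 0.001]
contact_force: [0.3, -0.5, 0.2]
grip_width: 85.2
t: 7.63
tcp_pos: [443.2, 6.6, 265.1]
ee_rot: [1.0, 0.023, -0.001, -0.0]
contact_force: [-0.3, 0.7, 0.1]
grip_width: 85.3
t 7.63 pos [443.2   6.6 265.1] F [-0.3  0.7  0.1] w 85.3
 shift now-axes/20: [ 4.300e+00 -1.922e+01  1.000e-02]  target-axes/20: [19.68  0.69  0.  ]  turn/4deg: [-1.000e-02  1.000e-02 -1.985e+01]
 q [-0.238  0.271  1.857  0.     1.015 -0.284]
```

View pics/t6.png

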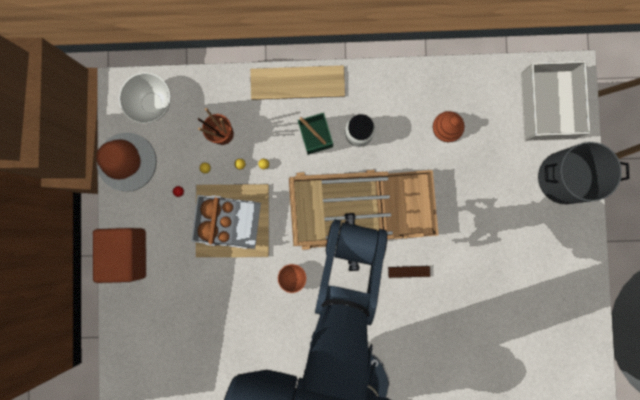

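Run:
```python
from h import *
t=grab("top")
h=cv2.GaussianBlur(cv2.cvtColor(t["pixels"],cv2.COLOR_RGB2HSV)[...,1],(1,5),0).astype(float)
def hx(v,a,b,th=65):
    for u in range(b,a,-1):
        if h[v,u-1]>=th>h[v,u]: return u-(th-h[v,u])/(h[v,u-1]-h[v,u])
def vy(u,a,b,th=65,s=1):
    for v in range(a,b,s):
        if h[v,u]<th<=h[v+s,u]: return v+s*(th-h[v,u])/(h[v+s,u]-h[v,u])
A=np.array([onz(t,(hx(v,430,446),v),62) for v in range(178,232,4)])
k=np.polyfit(A[:,0],A[:,1],1); print("R: ang",np.degrees(np.arctan(k[0])),"y@545",np.polyval(k,545),(A[:,1]-np.polyval(k,A[:,0])).round(1))
B=np.array([onz(t,(u,vy(u,160,182)),62) for u in range(398,430,4)])
k=np.polyfit(B[:,1],B[:,0],1);print("top x@-179",np.polyval(k,-179),np.degrees(np.arctan(k[0])))
B=np.array([onz(t,(u,vy(u,250,228,65,-1)),62) for u in list(range(398,405,2))+list(range(428,434,2))])
print(B.round(1))
crop(t,'t6d',350,155,470,255,6)
```

```text
R: ang 2.607133596998851 y@545 -260.9430984853637 [-0.3 -0.   0.  -0.   0.1  0.  -0.1  0.   0.6  0.3 -0.1 -0.2 -0.1 -0.3]
top x@-179 645.4240243761784 -3.232250723237278
[[ 444.4 -144.5   62. ]
 [ 444.6 -150.5   62. ]
 [ 445.2 -156.6   62. ]
 [ 444.8 -162.5   62. ]
 [ 449.6 -234.7   62. ]
 [ 449.6 -240.7   62. ]
 [ 449.9 -246.7   62. ]]
```

View pics/t6d.png

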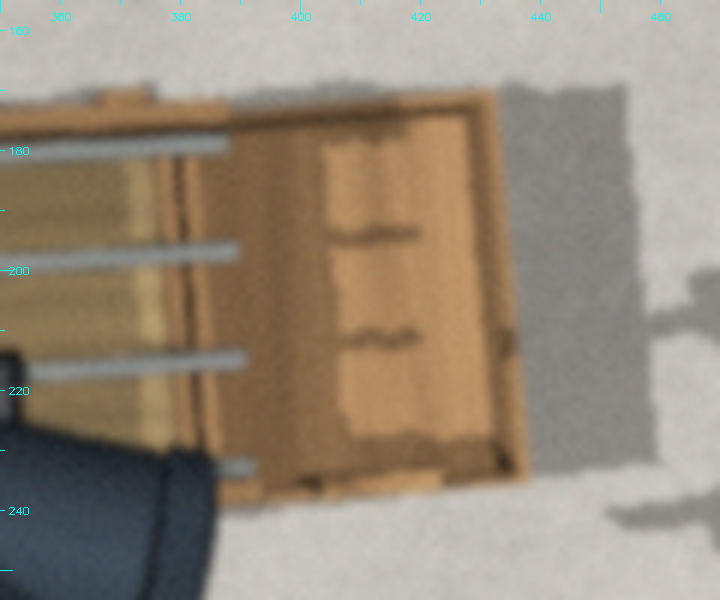

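```bash
python3 -m creep '[{"translation":[0.84,-0.65,0],"dr":[0,0,-0.99]},{"translation":[0.84,-0.65,0],"dr":[0,0,-0.99]},{"translation":[0.84,-0.65,0],"dr":[0,0,-0.99]},{"translation":[0.84,-0.65,0],"dr":[0,0,-0.99]},{"translation":[0.84,-0.65,0],"dr":[0,0,-0.99]}]' && python3 -m creep '[{"translation":[0.84,-0.65,0],"dr":[0,0,-0.99]},{"translation":[0.84,-0.65,0],"dr":[0,0,-0.99]},{"translation":[0.84,-0.65,0],"dr":[0,0,-0.99]},{"translation":[0.84,-0.65,0],"dr":[0,0,-0.99]},{"translation":[0.84,-0.65,0],"dr":[0,0,-0.99]}]' && python3 -m creep '[{"translation":[0.84,-0.65,0],"dr":[0,0,-0.99]},{"translation":[0.84,-0.65,0],"dr":[0,0,-0.99]},{"translation":[0.84,-0.65,0],"dr":[0,0,-0.99]},{"translation":[0.84,-0.65,0],"dr":[0,0,-0.99]},{"translation":[0.84,-0.65,0],"dr":[0,0,-0.99]}]' && python3 -m creep '[{"translation":[0.84,-0.65,0],"dr":[0,0,-0.99]},{"translation":[0.84,-0.65,0],"dr":[0,0,-0.99]},{"translation":[0.84,-0.65,0],"dr":[0,0,-0.99]},{"translation":[0.84,-0.65,0],"dr":[0,0,-0.99]},{"translation":[0.84,-0.65,0],"dr":[0,0,-0.99]}]'
python3 -c "
from h import *
to([511.7,394.5,200],82)"
```

```text
t: 8.15
tcp_pos: [515.1, 84.2, 265.1]
ee_rot: [0.981, 0.196, -0.0, 0.0]
contact_force: [-0.4, 1.0, -0.2]
grip_width: 85.4
t: 8.57
tcp_pos: [554.5, 182.4, 264.8]
ee_rot: [0.932, 0.361, -0.0, 0.0]
contact_force: [0.4, 0.0, -0.7]
grip_width: 85.7
t: 8.98
tcp_pos: [558.3, 288.1, 264.7]
ee_rot: [0.856, 0.516, -0.0, 0.0]
contact_force: [-0.2, -0.3, -0.5]
grip_width: 85.5
t: 9.4
tcp_pos: [526.0, 388.8, 264.6]
ee_rot: [0.755, 0.656, -0.0, 0.0]
contact_force: [-1.1, -0.2, 0.5]
grip_width: 85.2
t 9.40 pos [526.  388.8 264.6] F [-1.1 -0.2  0.5] w 85.2
 shift now-axes/20: [ 0.18 -0.75  3.23]  target-axes/20: [ 0.18 -0.75  3.23]  turn/4deg: [-0.01  0.01 -0.01]
 q [ 0.466  0.56   1.345 -0.     1.238 -0.964]
```

```bash
python3 -m creep '[{"translation":[0.18,-0.75,1],"dr":[0,0,0]},{"translation":[0,0,1],"dr":[0,0,0]},{"translation":[0,0,1],"dr":[0,0,0]}]'
python3 -c "
from h import *
to([511.7,394.5,145],82)
s=grab('side');t=grab('top')
crop(s,'s7',190,240,340,390,5);crop(t,'t7',185,170,285,270,5)"
```

```text
t: 9.65
tcp_pos: [510.8, 394.6, 204.5]
ee_rot: [0.755, 0.655, -0.0, 0.0]
contact_force: [0.5, 0.4, -0.3]
grip_width: 85.3
t 9.65 pos [510.8 394.6 204.5] F [ 0.5  0.4 -0.3] w 85.3
 shift now-axes/20: [0.   0.04 2.98]  target-axes/20: [0.   0.05 2.98]  turn/4deg: [ 0.    0.01 -0.03]
 q [ 0.485  0.613  1.428 -0.     1.101 -0.944]
```

View pics/s7.png

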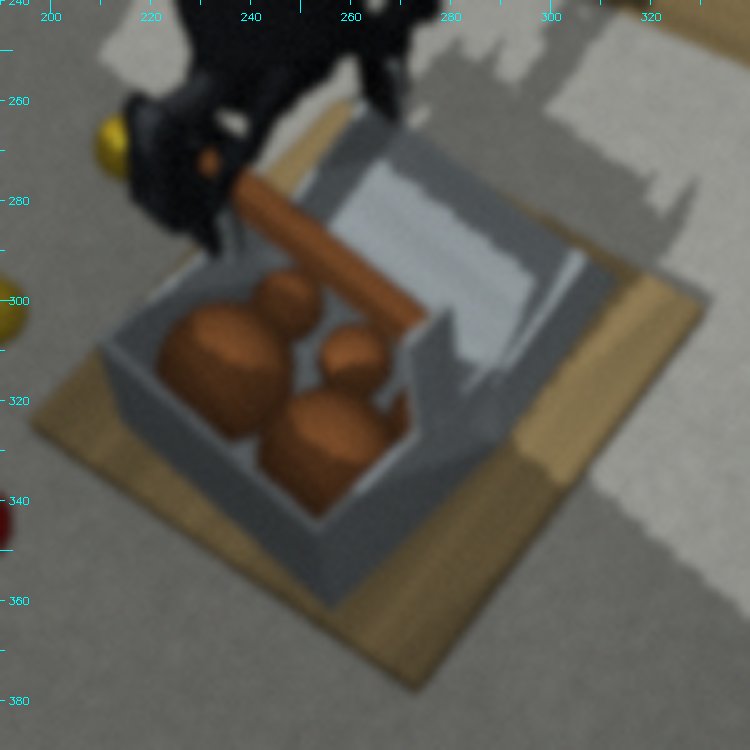

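View pics/t7.png

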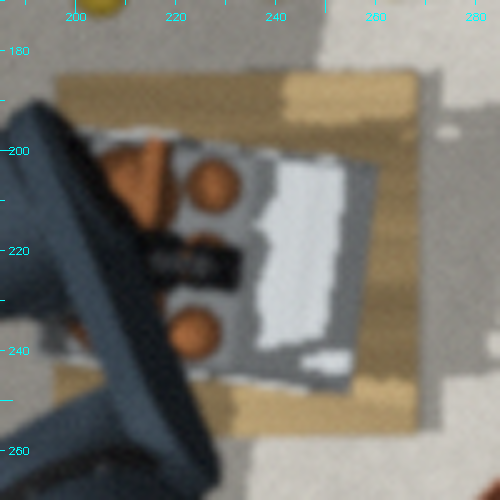

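```bash
python3 -m creep '[{"translation":[0,0.04,0.8],"dr":[0,0,0]},{"translation":[0,0,0.8],"dr":[0,0,0]},{"translation":[0,0,0.7],"dr":[0,0,0]},{"translation":[0,0,0.6],"dr":[0,0,0]}]' && python3 -m creep '[{"translation":[0,0,0],"dr":[0,0,0]},{"translation":[0,0,0],"dr":[0,0,0]},{"translation":[0,0,0],"dr":[0,0,0]},{"translation":[0,0,0],"dr":[0,0,0]},{"translation":[0,0,0],"dr":[0,0,0]}]' -1 && python3 -m creep '[{"translation":[0,0,0],"dr":[0,0,0]},{"translation":[0,0,0],"dr":[0,0,0]},{"translation":[0,0,0],"dr":[0,0,0]},{"translation":[0,0,0],"dr":[0,0,0]}]'
python3 -c "
from h import *
to([511.7,394.5,145],82)"
```

```text
t: 10.08
tcp_pos: [513.1, 393.8, 147.4]
ee_rot: [0.756, 0.654, 0.0, 0.0]
contact_force: [-0.4, 1.1, 0.4]
grip_width: 85.4
t: 10.5
tcp_pos: [512.7, 394.7, 148.7]
ee_rot: [0.756, 0.655, 0.001, 0.0]
contact_force: [1.1, -0.2, -0.7]
grip_width: 25.4
t: 10.83
tcp_pos: [512.4, 394.3, 148.5]
ee_rot: [0.756, 0.655, 0.0, 0.0]
contact_force: [-0.6, -2.5, 6.0]
grip_width: 10.8
t 10.83 pos [512.4 394.3 148.5] F [-0.6 -2.5  6. ] w 10.8
 shift now-axes/20: [ 0.   -0.04  0.17]  target-axes/20: [ 0.   -0.04  0.17]  turn/4deg: [ 0.02 -0.   -0.05]
 q [ 4.840e-01  6.840e-01  1.466e+00 -1.000e-03  9.900e-01 -9.440e-01]
```

```bash
python3 -m creep '[{"translation":[0,0,-0.15],"dr":[0,0,0]},{"translation":[0,0,-0.3],"dr":[0,0,0]},{"translation":[0,0,-0.5],"dr":[0,0,0]},{"translation":[0,0,-0.7],"dr":[0,0,0]},{"translation":[0,0,-0.7],"dr":[0,0,0]}]'
python3 -c "
from h import *
to([512,394,360],92.7)
s=grab('side');crop(s,'s8',190,200,340,350,5)"
```

```text
t: 11.25
tcp_pos: [511.3, 394.2, 194.3]
ee_rot: [0.756, 0.655, -0.001, -0.0]
contact_force: [-0.4, 0.0, -4.8]
grip_width: 10.9
t 11.25 pos [511.3 394.2 194.3] F [-0.4  0.  -4.8] w 10.9
 shift now-axes/20: [-0.02  0.02 -8.29]  target-axes/20: [-0.01  0.04 -8.29]  turn/4deg: [-0.03  0.02 -2.72]
 q [ 0.484  0.626  1.434  0.     1.084 -0.944]
```

View pics/s8.png

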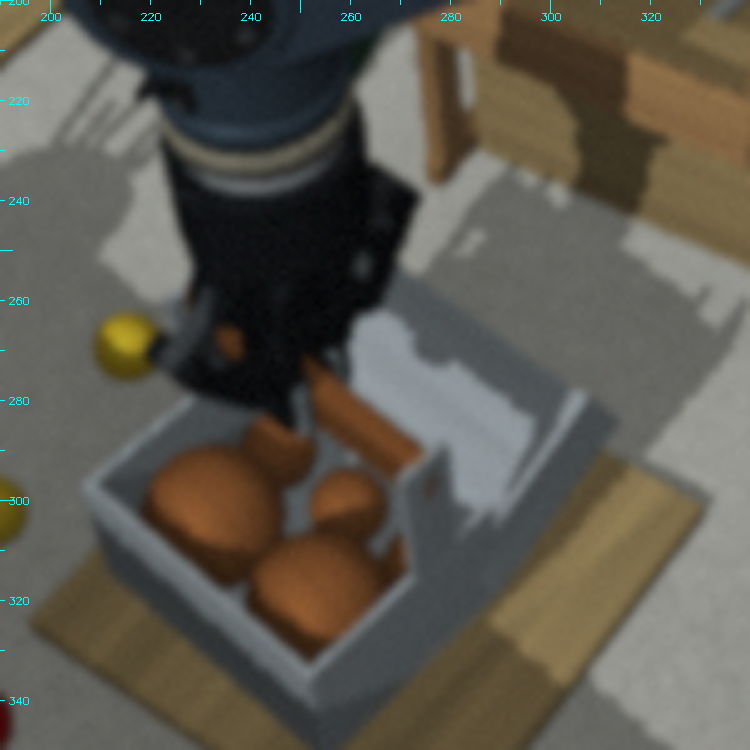

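```bash
python3 -m creep '[{"translation":[0,0,-0.9],"dr":[0,0,-0.3]},{"translation":[0,0,-0.9],"dr":[0,0,-0.3]},{"translation":[0,0,-0.9],"dr":[0,0,-0.3]},{"translation":[0,0,-0.9],"dr":[0,0,-0.3]},{"translation":[0,0,-0.9],"dr":[0,0,-0.3]}]' && python3 -m creep '[{"translation":[0,0,-0.9],"dr":[0,0,-0.3]},{"translation":[0,0,-0.9],"dr":[0,0,-0.3]},{"translation":[0,0,-0.9],"dr":[0,0,-0.3]},{"translation":[0,0,-0.8],"dr":[0,0,-0.3]},{"translation":[0,0,-0.3],"dr":[0,0,0]}]'
cat >> h.py <<'E'
SO=np.array([535.2,32.8,0]);SR=Rn.from_euler('z',2.7,degrees=True)
def lip():
    s=env.sense();R=Rn.from_quat(s["ee_rot"])
    rel=SR.inv()*R*Rn.from_quat([2**-.5,2**-.5,0,0]).inv()  # scoop orientation in sorter frame
    P=lambda v: SR.inv().apply(s["tcp_pos"]-SO+(SR*rel).apply(np.array(v)-[0,20,136.5]))
    print("t %.2f"%s["t"],"F",s["contact_force"].round(1),"w %.1f"%s["grip_width"],"rotvec deg",np.degrees(rel.as_rotvec()).round(1),"tcp(sorter)",SR.inv().apply(s["tcp_pos"]-SO).round(1))
    a,b=P([0,-94,46]),P([0,-4,0])
    print(" lip",a.round(1),"ramp foot",b.round(1),"back",P([0,94,0]).round(1), "z of bottom at y=136: %.1f"%(np.interp(136,[a[1],b[1]],[a[2],b[2]]) if a[1]<136<b[1] else np.nan),"plate z at lip %.1f"%(147-(84-a[1])*.2493))
    print(" q",s["joint_pos"].round(2))
E
python3 -c "
from h import *
lip()"
```

```text
t: 11.72
tcp_pos: [511.4, 394.3, 284.8]
ee_rot: [0.72, 0.694, -0.001, -0.0]
contact_force: [-0.3, 0.1, -4.9]
grip_width: 11.3
t: 12.13
tcp_pos: [512.5, 394.9, 363.0]
ee_rot: [0.691, 0.723, 0.002, 0.001]
contact_force: [-0.0, 0.0, -4.4]
grip_width: 11.0
t 12.13 F [-0.   0.  -4.4] w 11.0 rotvec deg [ 0.1 -0.2 -0.1] tcp(sorter) [ -5.6 362.7 363. ]
 lip [ -5.4 248.9 272.3] ramp foot [ -5.1 339.  226.5] back [ -5.  437.  226.6] z of bottom at y=136: nan plate z at lip 188.1
 q [ 0.48  0.46  1.24  0.    1.43 -1.13]
```

```bash
python3 -m creep '[{"translation":[-0.4,0.03,0],"dr":[0,0,0]},{"translation":[-0.8,0.03,0],"dr":[0,0,0]},{"translation":[-1,0.03,0],"dr":[0,0,0]},{"translation":[-1,0.03,0],"dr":[0,0,0]},{"translation":[-1,0.03,0],"dr":[0,0,0]}]' && python3 -m creep '[{"translation":[-1,0.03,0],"dr":[0,0,0]},{"translation":[-1,0.03,0],"dr":[0,0,0]},{"translation":[-1,0.03,0],"dr":[0,0,0]},{"translation":[-0.8,0.03,0],"dr":[0,0,0]},{"translation":[-0.4,0.03,0],"dr":[0,0,0]}]'
python3 -c "
from h import *
lip()"
```

```text
t: 12.55
tcp_pos: [517.7, 307.9, 358.2]
ee_rot: [0.691, 0.723, -0.002, -0.001]
contact_force: [-0.0, 1.0, -5.0]
grip_width: 11.0
t: 12.97
tcp_pos: [524.6, 223.2, 358.7]
ee_rot: [0.692, 0.722, -0.002, -0.001]
contact_force: [0.0, -0.7, -5.1]
grip_width: 11.0
t 12.97 F [ 0.  -0.7 -5.1] w 11.0 rotvec deg [-0.1  0.2 -0.3] tcp(sorter) [ -1.6 190.7 358.7]
 lip [ -2.6  76.5 268.4] ramp foot [ -2.3 166.4 222.2] back [ -1.9 264.4 222. ] z of bottom at y=136: 237.8 plate z at lip 145.1
 q [ 0.21  0.35  1.44 -0.    1.36 -1.41]
```

```bash
python3 -m creep '[{"translation":[-0.13,0.03,-0.16],"dr":[0,0.4,0]},{"translation":[-0.25,0.02,-0.32],"dr":[0,0.8,0]},{"translation":[-0.25,0.02,-0.32],"dr":[0,0.8,0]},{"translation":[-0.25,0.02,-0.32],"dr":[0,0.8,0]},{"translation":[-0.25,0,-0.32],"dr":[0,0.8,0]}]'
python3 -c "
from h import *
lip()
s=grab('side');crop(s,'s9',220,90,400,240,4)"
```

```text
t: 13.38
tcp_pos: [528.0, 200.7, 386.1]
ee_rot: [0.686, 0.717, 0.086, -0.092]
contact_force: [-0.3, 0.2, -5.1]
grip_width: 11.0
t 13.38 F [-0.3  0.2 -5.1] w 11.0 rotvec deg [14.5  0.1 -0.1] tcp(sorter) [  0.7 168.  386.1]
 lip [  0.3  80.3 269.9] ramp foot [  0.5 178.9 247.9] back [  0.7 273.8 272.4] z of bottom at y=136: 257.5 plate z at lip 146.1
 q [ 0.04  0.3   1.46  0.26  1.39 -1.62]
```

View pics/s9.png

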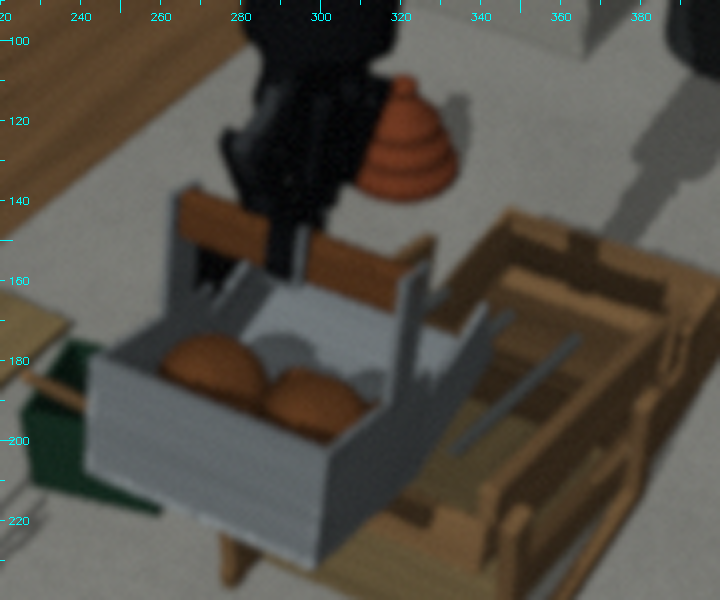

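```bash
python3 -m creep '[{"translation":[-0.4,0,0.65],"dr":[0,0.45,0]},{"translation":[-0.4,0,0.65],"dr":[0,0.45,0]},{"translation":[-0.4,0,0.65],"dr":[0,0.45,0]},{"translation":[-0.4,0,0.55],"dr":[0,0.45,0]},{"translation":[0,0,0],"dr":[0,0,0]}]'
python3 -c "
from h import *
lip()
s=grab('side');crop(s,'s10',220,90,400,240,4)"
```

```text
t: 13.85
tcp_pos: [527.0, 183.7, 325.3]
ee_rot: [0.68, 0.709, 0.125, -0.138]
contact_force: [-0.8, 0.2, -5.5]
grip_width: 11.2
t 13.85 F [-0.8  0.2 -5.5] w 11.2 rotvec deg [21.4  0.5 -0.3] tcp(sorter) [ -1.1 151.1 325.3]
 lip [ -2.5  78.1 199.4] ramp foot [ -2.2 178.7 189.5] back [ -1.6 269.9 225.3] z of bottom at y=136: 193.7 plate z at lip 145.5
 q [-0.05  0.36  1.58  0.39  1.27 -1.79]
```

View pics/s10.png

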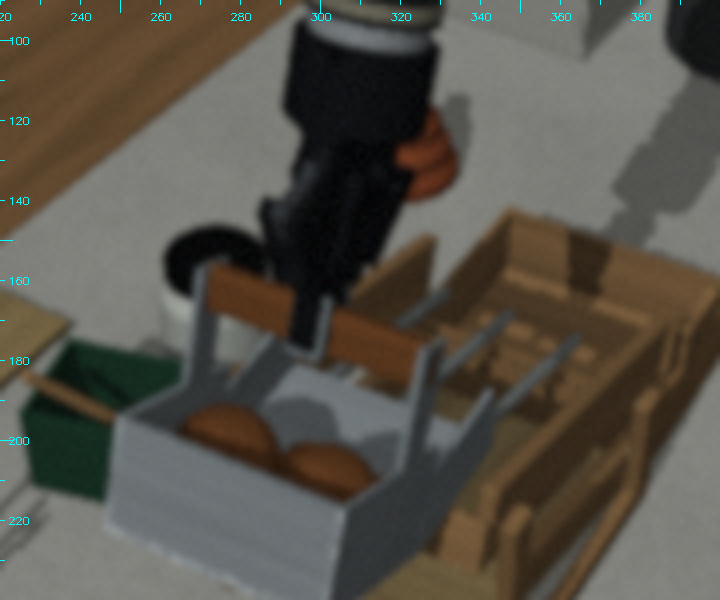

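```bash
python3 -m creep '[{"translation":[-0.17,0.02,-0.13],"dr":[0,0.45,0]},{"translation":[-0.17,0.02,-0.13],"dr":[0,0.45,0]},{"translation":[-0.17,0.02,-0.13],"dr":[0,0.45,0]},{"translation":[-0.17,0.02,-0.13],"dr":[0,0.45,0]},{"translation":[-0.17,0.02,-0.13],"dr":[0,0.45,0]}]'
python3 -c "
from h import *
lip()
s=grab('side');crop(s,'s11',220,90,400,240,4)
t=grab('top');crop(t,'t11',240,150,440,270,4)"
```

```text
t: 14.32
tcp_pos: [532.8, 165.0, 335.2]
ee_rot: [0.666, 0.698, 0.183, -0.19]
contact_force: [0.6, -0.8, -5.1]
grip_width: 11.0
t 14.32 F [ 0.6 -0.8 -5.1] w 11.0 rotvec deg [30.5 -0.1  0. ] tcp(sorter) [  3.8 132.1 335.2]
 lip [  4.1  79.9 199.3] ramp foot [  4.1 180.7 205.4] back [  4.1 265.2 255.2] z of bottom at y=136: 202.7 plate z at lip 146.0
 q [-0.16  0.36  1.6   0.54  1.33 -1.95]
```

View pics/s11.png

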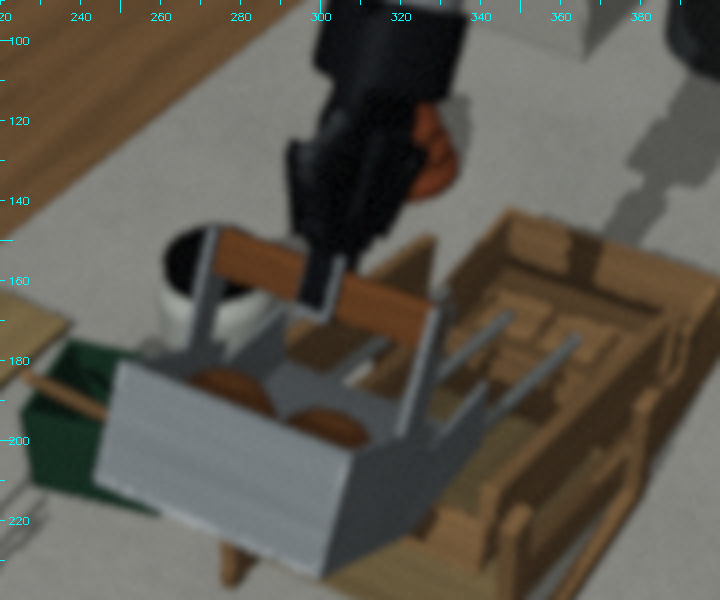

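View pics/t11.png

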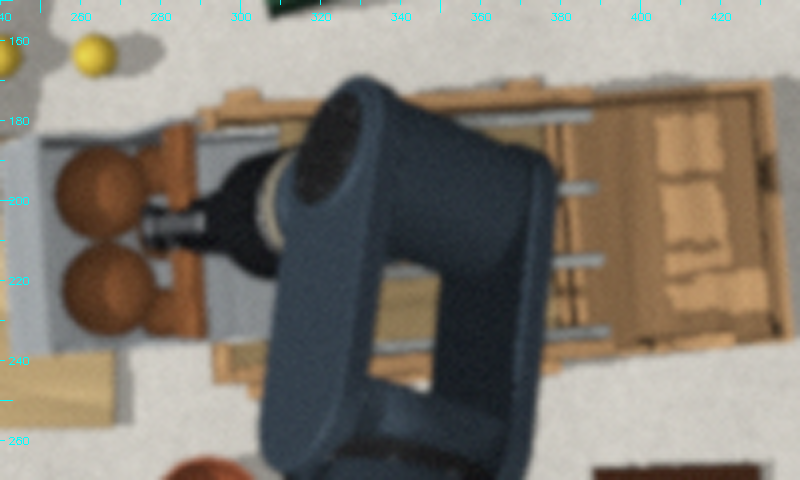

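```bash
python3 -m creep '[{"translation":[-0.12,-0.08,0.22],"dr":[0,0,0]},{"translation":[-0.12,-0.08,0.22],"dr":[0,0.1,0]},{"translation":[-0.1,0,-0.1],"dr":[0,0.3,0]},{"translation":[-0.1,0,-0.1],"dr":[0,0.3,0]},{"translation":[-0.1,0,-0.1],"dr":[0,0.3,0]}]'
python3 -c "
from h import *
lip()
t=grab('top');crop(t,'t12',240,150,440,270,4)"
```

```text
t: 14.83
tcp_pos: [529.4, 156.9, 326.1]
ee_rot: [0.659, 0.69, 0.206, -0.215]
contact_force: [0.1, -0.1, -4.8]
grip_width: 11.1
t 14.83 F [ 0.1 -0.1 -4.8] w 11.1 rotvec deg [34.7 -0.  -0.1] tcp(sorter) [1.000e-01 1.242e+02 3.261e+02]
 lip [1.000e-01 8.200e+01 1.868e+02] ramp foot [2.000e-01 1.822e+02 2.002e+02] back [  0.3 262.8 256. ] z of bottom at y=136: 194.0 plate z at lip 146.5
 q [-0.2   0.38  1.63  0.6   1.35 -2.02]
```

View pics/t12.png

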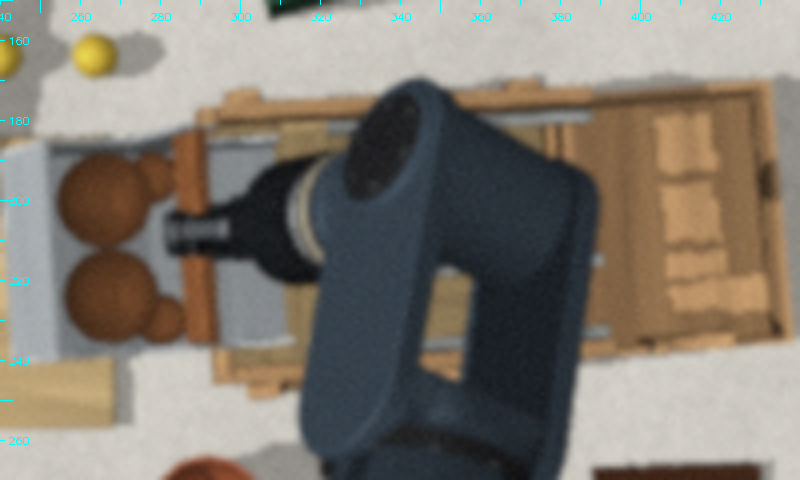

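```bash
python3 -m creep '[{"translation":[-0.14,0,-0.07],"dr":[0,0.3,0]},{"translation":[-0.14,0,-0.07],"dr":[0,0.3,0]},{"translation":[-0.14,0,-0.07],"dr":[0,0.3,0]}]'
python3 -c "
from h import *
lip()
t=grab('top');crop(t,'t13',240,150,440,270,4)"
```

```text
t: 15.13
tcp_pos: [530.1, 147.1, 324.6]
ee_rot: [0.653, 0.683, 0.227, -0.237]
contact_force: [0.5, 0.8, -5.3]
grip_width: 10.8
t 15.13 F [ 0.5  0.8 -5.3] w 10.8 rotvec deg [38.3 -0.1 -0.1] tcp(sorter) [3.000e-01 1.144e+02 3.246e+02]
 lip [  0.3  81.  182.9] ramp foot [  0.5 180.2 202.6] back [  0.6 257.1 263.3] z of bottom at y=136: 193.9 plate z at lip 146.3
 q [-0.25  0.4   1.64  0.65  1.37 -2.08]
```

View pics/t13.png

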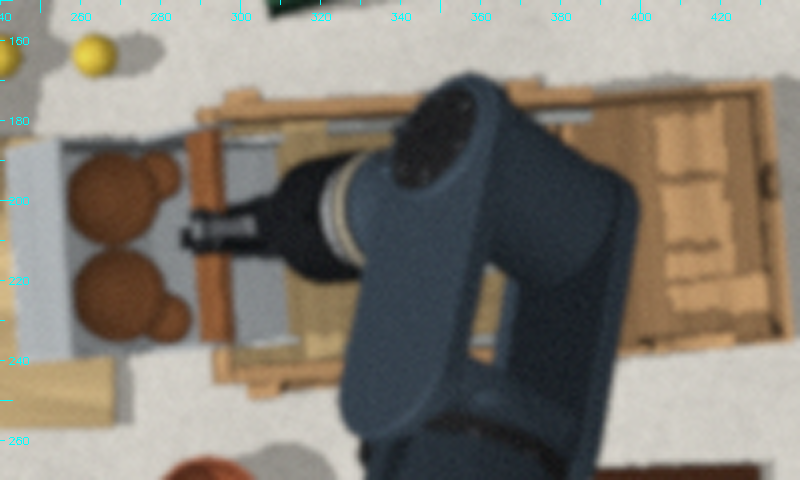

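```bash
python3 -m creep '[{"translation":[-0.12,0,-0.01],"dr":[0,0.2,0]},{"translation":[-0.12,0,-0.01],"dr":[0,0.2,0]},{"translation":[-0.12,0,-0.02],"dr":[0,0.2,0]},{"translation":[-0.1,0,-0.06],"dr":[0,0.2,0]}]'
python3 -c "
from h import *
lip()
t=grab('top');crop(t,'t14',240,150,440,270,4)"
```

```text
t: 15.52
tcp_pos: [530.2, 139.0, 320.0]
ee_rot: [0.646, 0.676, 0.245, -0.256]
contact_force: [0.3, 0.2, -5.0]
grip_width: 10.9
t 15.52 F [ 0.3  0.2 -5. ] w 10.9 rotvec deg [41.5 -0.  -0.1] tcp(sorter) [ -0.  106.3 320. ]
 lip [-1.000e-01  8.080e+01  1.767e+02] ramp foot [1.000e-01 1.787e+02 2.018e+02] back [2.000e-01 2.522e+02 2.667e+02] z of bottom at y=136: 190.8 plate z at lip 146.2
 q [-0.28  0.42  1.65  0.69  1.4  -2.14]
```

View pics/t14.png

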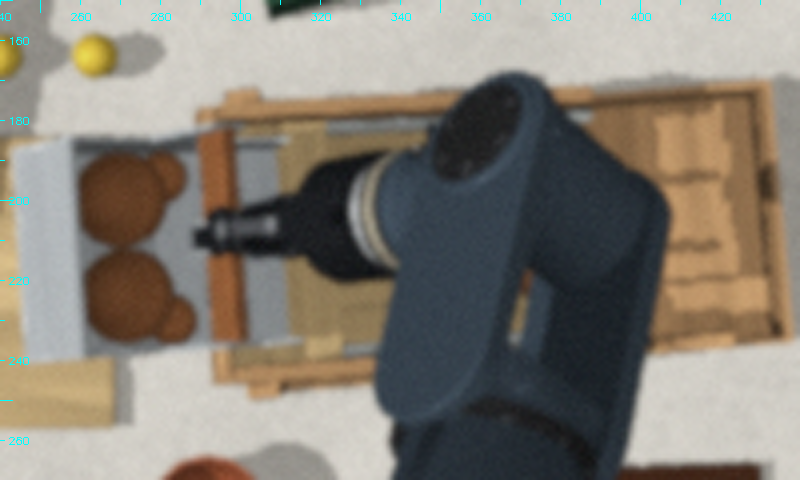

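```bash
python3 -c "
from h import *
t=grab('top');s=grab('side')
for p in [(270.5,199),(271.5,224),(280.5,193.5),(284,230)]:
  for z in (215,233,270):
    q=onz(t,p,z); print(p,z,SR.inv().apply(q-SO).round(1))
lip()
crop(s,'s14',220,90,400,240,4)"
```

```text
(270.5, 199) 215 [ 37.7 185.4 215. ]
(270.5, 199) 233 [ 36.3 183.4 233. ]
(270.5, 199) 270 [ 33.5 179.3 270. ]
(271.5, 224) 215 [-30.8 187.6 215. ]
(271.5, 224) 233 [-31.3 185.6 233. ]
(271.5, 224) 270 [-32.2 181.4 270. ]
(280.5, 193.5) 215 [ 50.6 157.  215. ]
(280.5, 193.5) 233 [ 49.1 155.3 233. ]
(280.5, 193.5) 270 [ 45.9 152.  270. ]
(284, 230) 215 [-49.8 154.7 215. ]
(284, 230) 233 [-50.  153.1 233. ]
(284, 230) 270 [-50.5 149.8 270. ]
t 15.67 F [ 0.5 -0.3 -5.2] w 10.9 rotvec deg [41.4 -0.  -0.1] tcp(sorter) [2.000e-01 1.062e+02 3.200e+02]
 lip [  0.   80.6 176.7] ramp foot [  0.3 178.5 201.8] back [  0.5 252.  266.6] z of bottom at y=136: 190.9 plate z at lip 146.1
 q [-0.28  0.42  1.65  0.69  1.4  -2.14]
```

View pics/s14.png

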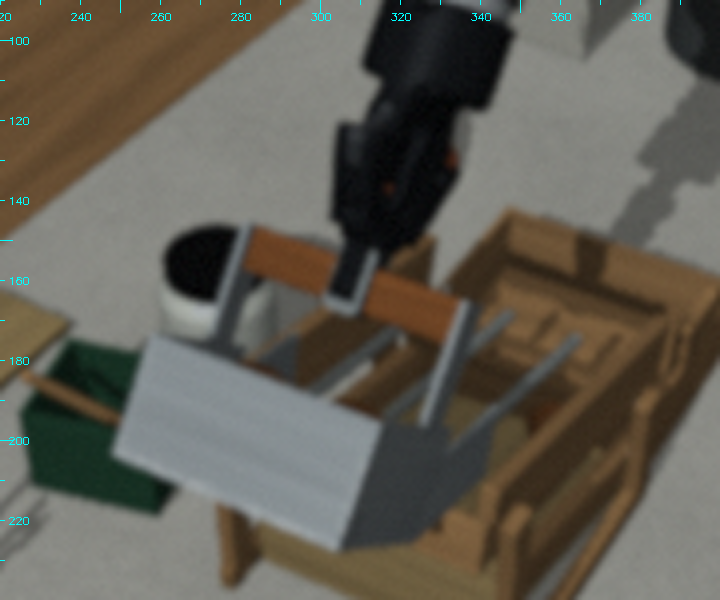

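```bash
python3 -m creep '[{"translation":[-0.1,0,-0.05],"dr":[0,0.25,0]},{"translation":[-0.1,0,-0.05],"dr":[0,0.25,0]},{"translation":[-0.1,0,-0.05],"dr":[0,0.25,0]},{"translation":[0,0,0],"dr":[0,0,0]}]'
python3 -c "
from h import *
lip()
t=grab('top');crop(t,'t15',240,150,440,270,4)"
```

```text
t: 16.0
tcp_pos: [530.7, 132.3, 318.3]
ee_rot: [0.64, 0.669, 0.262, -0.274]
contact_force: [-0.9, 0.2, -4.0]
grip_width: 11.0
t 16.00 F [-0.9  0.2 -4. ] w 11.0 rotvec deg [44.5 -0.  -0.2] tcp(sorter) [2.000e-01 9.960e+01 3.183e+02]
 lip [1.000e-01 8.170e+01 1.738e+02] ramp foot [  0.4 178.2 204.2] back [  0.6 248.  272.9] z of bottom at y=136: 190.9 plate z at lip 146.4
 q [-0.31  0.44  1.66  0.73  1.43 -2.18]
```

View pics/t15.png

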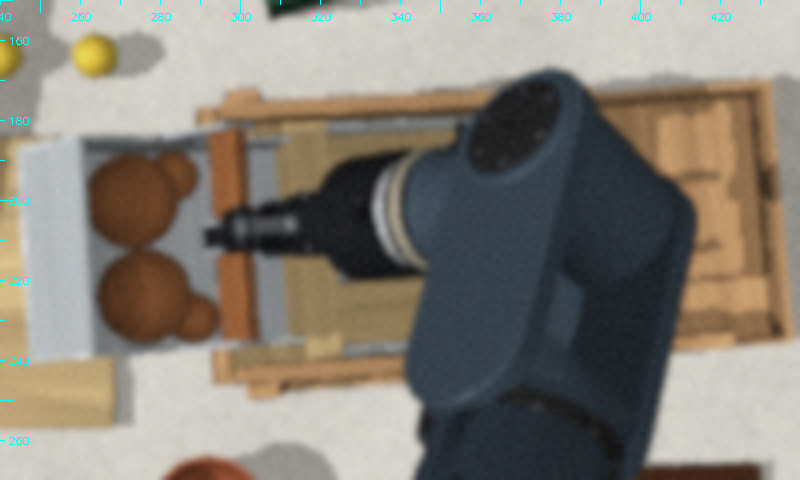

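```bash
python3 -m creep '[{"translation":[0,0,0],"dr":[0,0,0]},{"translation":[0,0,0],"dr":[0,0,0]},{"translation":[0,0,0],"dr":[0,0,0]}]'
python3 -c "
from h import *
lip()
t=grab('top');crop(t,'t16',240,150,440,270,4)"
```

```text
t: 16.3
tcp_pos: [530.5, 132.9, 318.5]
ee_rot: [0.64, 0.669, 0.261, -0.273]
contact_force: [0.8, -0.0, -3.3]
grip_width: 11.0
t 16.30 F [ 0.8 -0.  -3.3] w 11.0 rotvec deg [44.4 -0.  -0.1] tcp(sorter) [1.000e-01 1.002e+02 3.185e+02]
 lip [1.000e-01 8.210e+01 1.741e+02] ramp foot [2.000e-01 1.786e+02 2.042e+02] back [  0.3 248.6 272.8] z of bottom at y=136: 190.9 plate z at lip 146.5
 q [-0.31  0.44  1.66  0.72  1.43 -2.18]
```

View pics/t16.png

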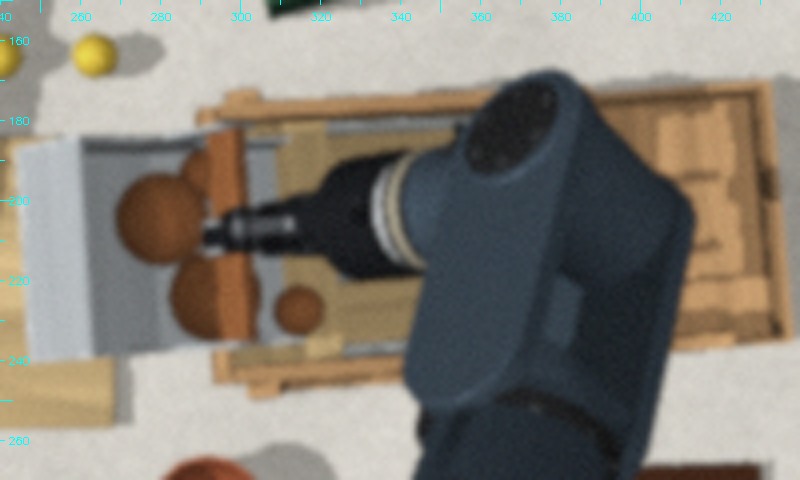

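```bash
python3 -m creep '[{"translation":[0,0,0],"dr":[0,0,0]},{"translation":[0,0,0],"dr":[0,0,0]},{"translation":[0,0,0],"dr":[0,0,0]},{"translation":[0,0,0],"dr":[0,0,0]},{"translation":[0,0,0],"dr":[0,0,0]}]'
python3 -c "
from h import *
lip()
t=grab('top');crop(t,'t17',240,150,440,270,4)"
```

```text
t: 16.77
tcp_pos: [530.7, 132.8, 318.7]
ee_rot: [0.64, 0.669, 0.261, -0.273]
contact_force: [0.9, 0.4, -2.3]
grip_width: 11.2
t 16.77 F [ 0.9  0.4 -2.3] w 11.2 rotvec deg [44.4 -0.1 -0.1] tcp(sorter) [2.000e-01 1.001e+02 3.187e+02]
 lip [  0.2  82.  174.3] ramp foot [  0.4 178.5 204.4] back [  0.5 248.5 273. ] z of bottom at y=136: 191.2 plate z at lip 146.5
 q [-0.31  0.44  1.66  0.72  1.43 -2.18]
```

View pics/t17.png

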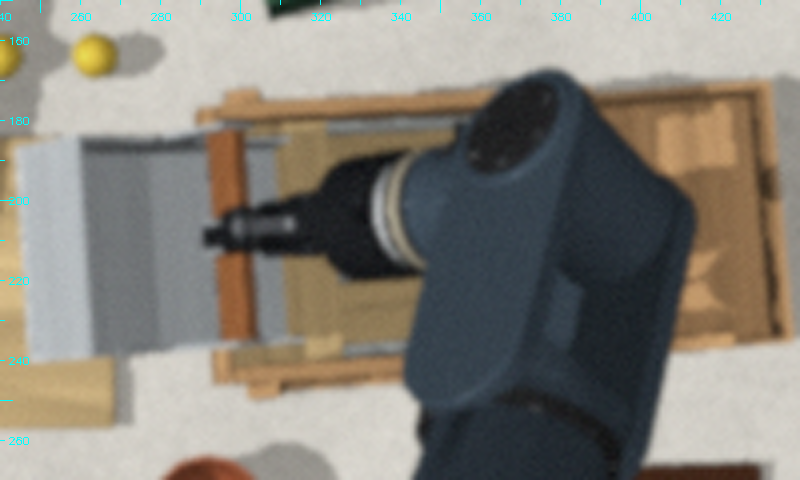

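```bash
python3 -m creep '[{"translation":[0,0,0],"dr":[0,0,0]},{"translation":[0,0,0],"dr":[0,0,0]},{"translation":[0,0,0],"dr":[0,0,0]}]'
python3 -c "
from h import *
s=grab('side');crop(s,'s18',220,90,420,240,4)"
```

```text
t: 17.07
tcp_pos: [530.6, 132.8, 318.5]
ee_rot: [0.64, 0.669, 0.261, -0.273]
contact_force: [-0.0, -0.2, -2.5]
grip_width: 11.2
```

View pics/s18.png

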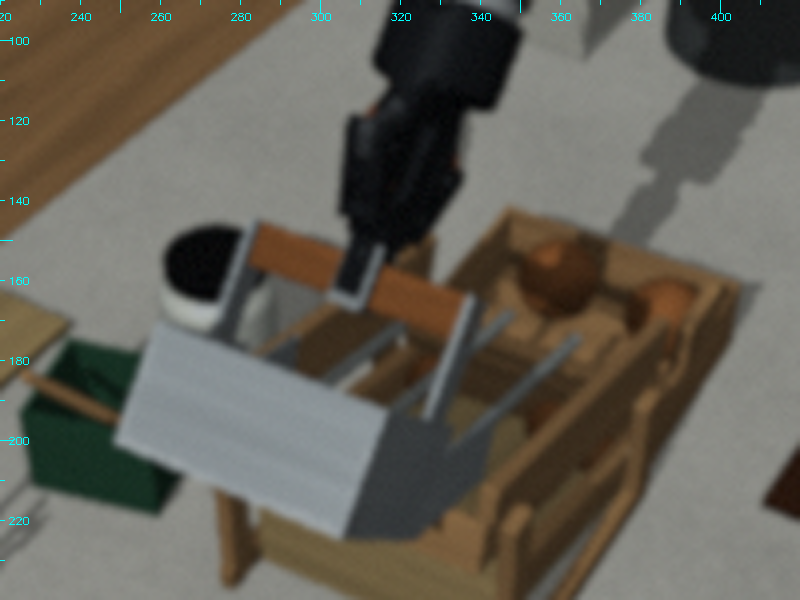

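```bash
python3 -m creep '[{"translation":[0.4,0,-0.4],"dr":[0,0,0]},{"translation":[0.7,0,-0.7],"dr":[0,0,0]},{"translation":[0.7,0,-0.7],"dr":[0,0,0]},{"translation":[0.7,0,-0.2],"dr":[0,-0.5,0]},{"translation":[0.8,0,0],"dr":[0,-0.9,0]}]' && python3 -m creep '[{"translation":[0.8,0,0],"dr":[0,-0.9,0]},{"translation":[0.8,0,0],"dr":[0,-0.9,0]},{"translation":[0.8,0,0],"dr":[0,-0.9,0]},{"translation":[0.8,0,0],"dr":[0,-0.9,0]},{"translation":[0.8,0,0],"dr":[0,-0.9,0]}]'
python3 -c "
from h import *
lip()"
```

```text
t: 17.53
tcp_pos: [530.3, 150.8, 393.9]
ee_rot: [0.653, 0.681, 0.229, -0.239]
contact_force: [0.0, -0.6, -2.9]
grip_width: 10.6
t: 17.95
tcp_pos: [525.9, 220.8, 436.4]
ee_rot: [0.68, 0.711, 0.124, -0.13]
contact_force: [0.4, 0.4, -2.5]
grip_width: 10.9
t 17.95 F [ 0.4  0.4 -2.5] w 10.9 rotvec deg [20.7 -0.1 -0.1] tcp(sorter) [ -0.5 188.3 436.4]
 lip [ -0.6 113.6 311.5] ramp foot [-3.000e-01  2.141e+02  3.003e+02] back [-1.000e-01  3.057e+02  3.349e+02] z of bottom at y=136: 309.0 plate z at lip 154.4
 q [ 0.03  0.27  1.4   0.36  1.49 -1.62]
```

```bash
python3 -m creep '[{"translation":[0.8,0,0.2],"dr":[0,-1,0]},{"translation":[0.8,0,0.2],"dr":[0,-1,0]},{"translation":[0.8,0,0.2],"dr":[0,-1,0]},{"translation":[0.8,0,0.2],"dr":[0,-1,0]},{"translation":[0.8,0,0.2],"dr":[0,-1,0]}]'
python3 -c "
from h import *
to([512.4,394.3,300],82)
t=grab('top');crop(t,'t19',270,150,460,260,4)"
```

```text
t: 18.37
tcp_pos: [521.9, 303.3, 434.3]
ee_rot: [0.691, 0.723, 0.004, -0.005]
contact_force: [0.3, -0.0, -2.8]
grip_width: 11.1
t 18.37 pos [521.9 303.3 434.3] F [ 0.3 -0.  -2.8] w 11.1
 shift now-axes/20: [ 4.48 -0.27  6.77]  target-axes/20: [ 4.44 -1.1   6.72]  turn/4deg: [-0.01 -0.18  2.64]
 q [ 0.336  0.35   1.237  0.012  1.551 -1.28 ]
```

View pics/t19.png

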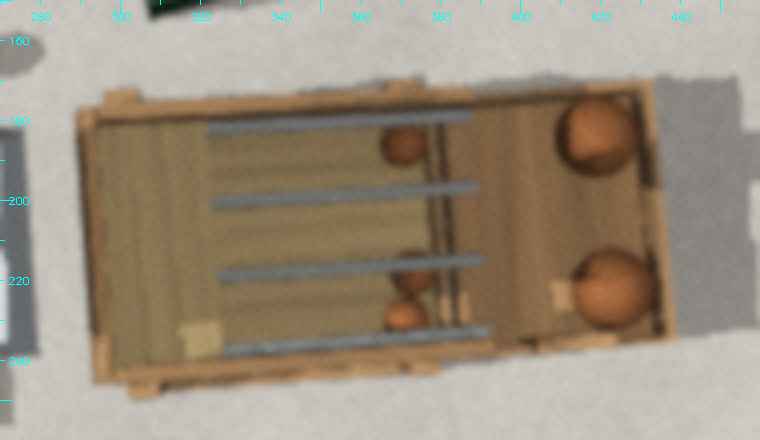

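```bash
python3 -m creep '[{"translation":[0.9,-0.14,0.5],"dr":[0,-0.04,0.53]},{"translation":[0.9,-0.14,0.5],"dr":[0,-0.04,0.53]},{"translation":[0.9,-0.14,0.7],"dr":[0,-0.04,0.53]},{"translation":[0.9,-0.14,0.8],"dr":[0,-0.03,0.53]},{"translation":[0.85,-0.14,0.8],"dr":[0,-0.03,0.53]}]' && python3 -m creep '[{"translation":[0,0,0.9],"dr":[0,0,0]},{"translation":[0,0,0.9],"dr":[0,0,0]},{"translation":[0,0,0.9],"dr":[0,0,0]},{"translation":[0,0,0.9],"dr":[0,0,0]},{"translation":[0,0,0.5],"dr":[0,0,0]}]'
python3 -c "
from h import *
to([512.4,394.3,148.5],82)"
```

```text
t: 18.83
tcp_pos: [510.1, 393.0, 367.7]
ee_rot: [0.756, 0.655, -0.0, -0.002]
contact_force: [0.0, -0.1, -2.1]
grip_width: 11.3
t: 19.25
tcp_pos: [509.5, 391.6, 283.6]
ee_rot: [0.755, 0.656, -0.002, -0.003]
contact_force: [-0.5, 0.1, -2.9]
grip_width: 11.1
t 19.25 pos [509.5 391.6 283.6] F [-0.5  0.1 -2.9] w 11.1
 shift now-axes/20: [0.15 0.17 6.75]  target-axes/20: [0.15 0.12 6.75]  turn/4deg: [-0.1   0.   -0.02]
 q [ 0.48   0.526  1.352  0.004  1.269 -0.951]
```

```bash
python3 -m creep '[{"translation":[0.15,0.12,1],"dr":[-0.1,0,0]},{"translation":[0,0,1],"dr":[0,0,0]},{"translation":[0,0,1],"dr":[0,0,0]},{"translation":[0,0,1],"dr":[0,0,0]},{"translation":[0,0,1],"dr":[0,0,0]}]' && python3 -m creep '[{"translation":[0,0,0.7],"dr":[0,0,0]},{"translation":[0,0,0.4],"dr":[0,0,0]},{"translation":[0,0,0.3],"dr":[0,0,0]},{"translation":[0,0,0],"dr":[0,0,0]}]'
python3 -c "
from h import *
to([512.4,394.3,148.5],82)
s=grab('side');crop(s,'s20',190,230,340,380,5)"
```

```text
t: 19.67
tcp_pos: [514.5, 394.9, 185.5]
ee_rot: [0.755, 0.656, 0.003, 0.001]
contact_force: [-0.0, 0.1, -2.5]
grip_width: 11.3
t: 20.0
tcp_pos: [514.3, 394.5, 156.9]
ee_rot: [0.755, 0.656, 0.002, 0.001]
contact_force: [-0.6, -0.4, -2.5]
grip_width: 11.3
t 20.00 pos [514.3 394.5 156.9] F [-0.6 -0.4 -2.5] w 11.3
 shift now-axes/20: [-0.02 -0.09  0.42]  target-axes/20: [-0.02 -0.09  0.42]  turn/4deg: [ 0.06 -0.01 -0.01]
 q [ 0.483  0.674  1.458 -0.002  1.006 -0.946]
```

View pics/s20.png

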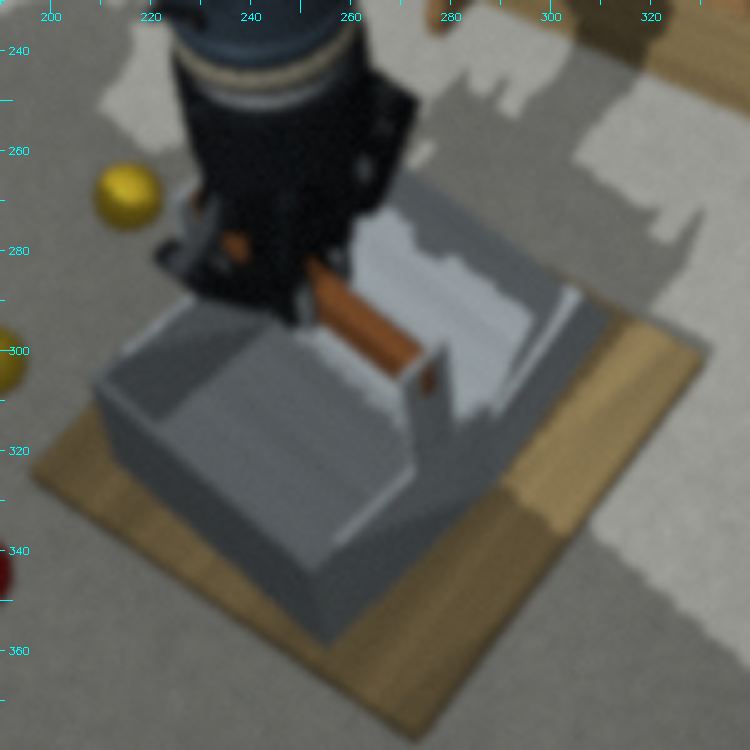

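Empty, level, about 8 mm above the bat. I'll lower it in small steps until the bat carries it.

```bash
python3 -m creep '[{"translation":[0,-0.05,0.2],"dr":[0,0,0]},{"translation":[0,0,0.12],"dr":[0,0,0]},{"translation":[0,0,0],"dr":[0,0,0]}]'; python3 -m creep '[{"translation":[0,0,0.07],"dr":[0,0,0]},{"translation":[0,0,0],"dr":[0,0,0]}]'
```

```text
t: 20.3
tcp_pos: [513.5, 394.8, 151.4]
ee_rot: [0.755, 0.656, 0.002, 0.002]
contact_force: [0.6, -0.1, -2.4]
grip_width: 10.8
t: 20.47
tcp_pos: [513.6, 394.8, 149.9]
ee_rot: [0.755, 0.656, 0.002, 0.002]
contact_force: [-0.1, 0.3, -2.2]
grip_width: 11.0
```

```bash
python3 -m creep '[{"translation":[0,0,0.06],"dr":[0,0,0]},{"translation":[0,0,0],"dr":[0,0,0]}]'; python3 -m creep '[{"translation":[0,0,0.05],"dr":[0,0,0]},{"translation":[0,0,0],"dr":[0,0,0]}]'
```

```text
t: 20.63
tcp_pos: [513.9, 394.9, 148.8]
ee_rot: [0.755, 0.656, 0.003, 0.002]
contact_force: [0.2, -0.2, -1.7]
grip_width: 10.9
t: 20.8
tcp_pos: [514.2, 394.9, 148.5]
ee_rot: [0.755, 0.656, 0.003, 0.002]
contact_force: [0.2, -0.5, 2.6]
grip_width: 11.3
```

Contact (weight taken by the bat). Open and climb away.

```bash
python3 -m creep '[{"translation":[0,0,0],"dr":[0,0,0]},{"translation":[0,0,0],"dr":[0,0,0]},{"translation":[0,0,0],"dr":[0,0,0]},{"translation":[0,0,0],"dr":[0,0,0]},{"translation":[0,0,0],"dr":[0,0,0]}]' 0.6; python3 -m creep '[{"translation":[0,0,-0.4],"dr":[0,0,0]},{"translation":[0,0,-0.8],"dr":[0,0,0]},{"translation":[0,0,-1],"dr":[0,0,0]},{"translation":[0,0,-1],"dr":[0,0,0]},{"translation":[0,0,-1],"dr":[0,0,0]}]'; python3 -m creep '[{"translation":[-0.6,-0.6,-1],"dr":[0,0,0]},{"translation":[-0.6,0.9,-0.5],"dr":[0,0,0]},{"translation":[-0.6,0.9,0],"dr":[0,0,0]},{"translation":[-0.6,0.9,0],"dr":[0,0,0]},{"translation":[-0.6,0.9,0],"dr":[0,0,0]}]'
python3 -c "
from h import *
to([512.4,394.3,148.5],82)
s=grab('side','s21');t=grab('top','t21')"
```

```text
t: 21.22
tcp_pos: [513.6, 394.8, 147.4]
ee_rot: [0.755, 0.656, 0.002, 0.002]
contact_force: [0.1, -0.4, 0.6]
grip_width: 67.7
t: 21.63
tcp_pos: [513.0, 394.8, 232.8]
ee_rot: [0.755, 0.656, 0.002, 0.002]
contact_force: [-0.1, 0.1, -0.5]
grip_width: 67.9
t: 22.05
tcp_pos: [564.6, 326.5, 263.2]
ee_rot: [0.754, 0.656, 0.003, 0.002]
contact_force: [0.9, -0.2, -0.8]
grip_width: 68.4
t 22.05 pos [564.6 326.5 263.2] F [ 0.9 -0.2 -0.8] w 68.4
 shift now-axes/20: [ 2.98 -3.1   5.72]  target-axes/20: [ 2.99 -3.06  5.73]  turn/4deg: [ 0.1  -0.03  0.01]
 q [ 0.354  0.556  1.357 -0.002  1.221 -1.077]
```

View pics/s21.png

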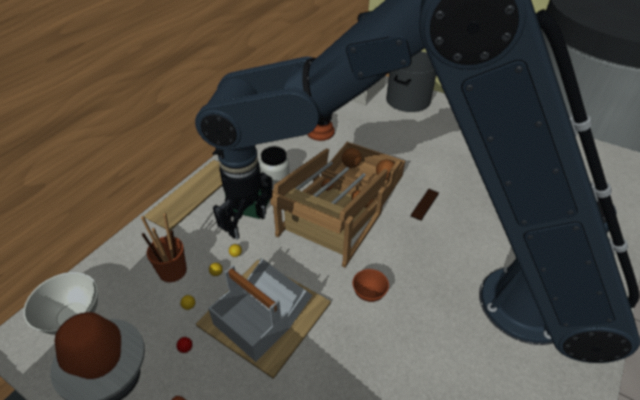

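View pics/t21.png

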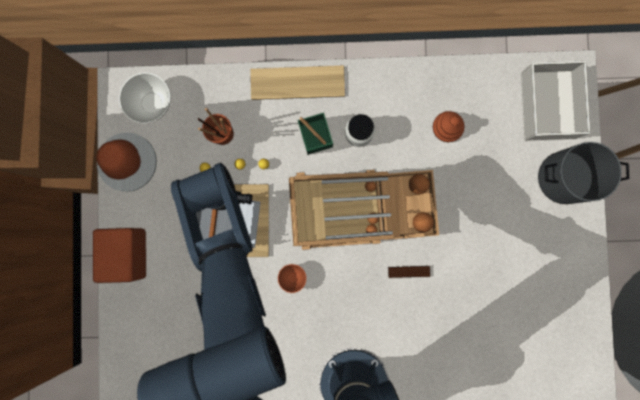

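Run:
```python
from h import *
t=grab("top");s=grab("side")
h=cv2.GaussianBlur(cv2.cvtColor(t["pixels"],cv2.COLOR_RGB2HSV)[...,1],(1,5),0).astype(float)
def hx(v,a,b,th=65):
    for u in range(b,a,-1):
        if h[v,u-1]>=th>h[v,u]: return u-(th-h[v,u])/(h[v,u-1]-h[v,u])
A=np.array([onz(t,(hx(v,430,446),v),62) for v in range(178,232,4)])
k=np.polyfit(A[:,0],A[:,1],1); print("tray -y edge ang",np.degrees(np.arctan(k[0])),"y@545",np.polyval(k,545))
a=cv2.imread("pics/top0.png");b=cv2.imread("pics/t21.png");c=cv2.imread("pics/side0.png");d=cv2.imread("pics/s21.png")
for n,(x0,y0,x1,y1) in dict(tin=(298,112,334,155),jar=(343,112,377,146),bowl=(276,262,308,294),paddle=(386,262,433,280),balls=(232,155,272,172)).items():
    A_=a[y0:y1,x0:x1].astype(int);B_=b[y0:y1,x0:x1].astype(int)
    sh=cv2.phaseCorrelate(cv2.cvtColor(a[y0:y1,x0:x1],6).astype(np.float32),cv2.cvtColor(b[y0:y1,x0:x1],6).astype(np.float32))
    print(n,"mean diff",abs(A_-B_).mean().round(1),np.round(sh[0],2))
crop(t,"t22",270,150,460,260,4);crop(s,"s22",190,230,340,380,4)
```

```text
tray -y edge ang 3.4027531719786186 y@545 -262.0906077474739
tin mean diff 2.5 [-0.06  0.4 ]
jar mean diff 2.7 [ 0.11 -0.09]
bowl mean diff 2.6 [0.04 0.07]
paddle mean diff 2.6 [-0.05 -0.01]
balls mean diff 2.7 [-0.03 -0.1 ]
```

View pics/t22.png

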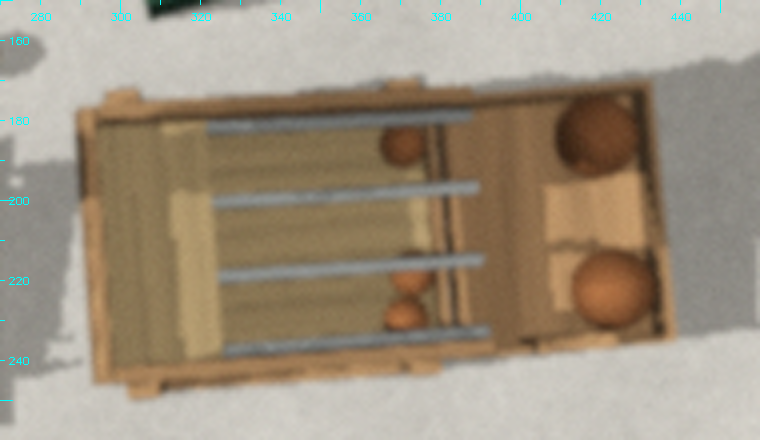

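View pics/s22.png

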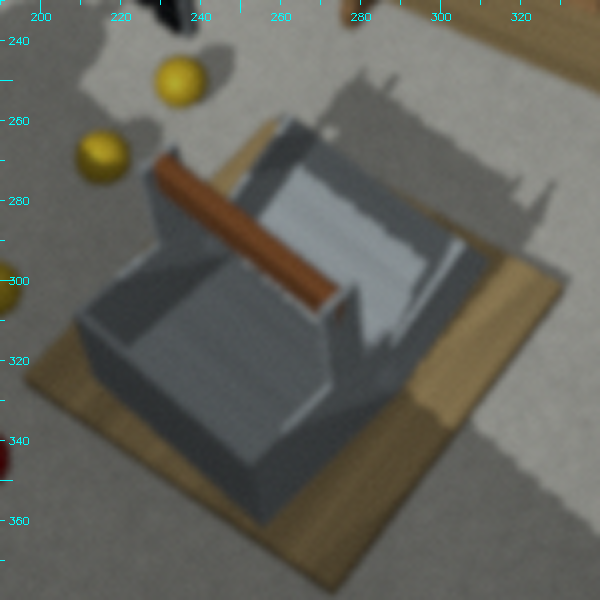

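```bash
python3 -c "
from h import *
print(workorder.sign_off()); print(env.sense()['t'])"
```

```text
the job is handed in; nothing more can be done
None
the job is handed in; nothing more can be done
```

The balls are graded and the job was handed in at about 22 s of the 58 s allowed.

- **Tray:** I carried it by its tab to the board's low end, under the bar ends, and let go. It was then within about 1 mm of the dock point and square to the board.
- **Pour:** I tipped the scoop low over the solid plate. One small ball appeared to leave early. The other four jammed until about 44°, so I paused there and they rolled out. The lip was about 27 mm above the plate at that point, because the board's back wall limits how low the scoop can go.
- **Scoop:** It stands upright and empty on its bat, released, and the arm is clear of everything.

**Last checks:**
- The final pictures show the three small balls in the lower lane and the two large ones in the tray.
- The tin, jar, bowl, paddle and the yellow look-alike balls checked sit within half a pixel of where they started. I did not compare the red one numerically.
- All the force readings printed after the moves stayed under 10 N.
- The last measurement put the tray's far edge about 1 mm farther out and 0.8° more turned than before the pour. This could be a slight nudge from the large balls or shadow in the picture. I left it, as a gap of only about 3 to 4 mm is visible between tray and board.

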